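Gauge the contact depth of a test socket and show the reading

ROBOT

A 7-joint arm with a two-finger parallel gripper is mounted at the origin on a cart in front of the work surface, level with it; the furniture and walls round the work are solid. World frame = base frame: x ahead of the robot, y to its left, z up, the work surface at z = 0. Lengths are in m, angles in rad, forces in N, time in s.
With the tool pointing down it reaches from about 0.4 to 0.85 m from the base axis. Payload 4.5 kg.
Tool frame: the origin (TCP) lies on the centre line of the jaws, within the pads' length; the fingertips stand r.tcp_to_tips ahead of it and the grasp point (between the pads) lies 11 mm behind it (r.tcp_to_tips is the distance from the TCP to the fingertips, in m); y points along the fingers, x is the direction in which the jaws open and shut, and the axes are right-handed (so a half turn about y gives the same grasp; the last joint's range is limited). The gripper opens to 88 mm and grips with 3 to 60 N. Pads are 18 mm wide; open, the fingers measure 123 mm over their backs; the gripper's body (75 mm by 187 mm) begins 45 mm behind the grasp point.
Start: joints at [-1.232, 0.689, -0.195, 1.565, 0.157, 0.902, -0.215], TCP at [0.188, 0.596, 0.247] pointing down, gripper open.
Joint ranges: [-3.01, 3.01], [-0.46, 2.08], [-1.47, 1.51], [0.13, 2.56], [-1, 4.14], [0.04, 2.09], [-2.66, 2.66]. Speed limits (rad/s): [2.57, 2.57, 3.14, 3.14, 3.14, 3.14, 3.14].

INTERFACE

Orientations are given as a unit quaternion [x, y, z, w].
In Python, from plant import r gives the robot as it stands. The module is installed in compiled form; this text tells all that it offers.
- The arm moves only by the shell command python3 -m inch 'ROWS' [OPENING] [FORCE]. ROWS is text: rows parted by semicolons, each of 4 numbers parted by spaces: the shift along the tool's x, y, z in mm, then the turn about the tool's y in degrees. In form: x y z spin; .... A call has 1 to 10 rows; each row is the pose to reach, as a shift and turn from the pose commanded when the call began, along the tool's axes at that moment; what a row does not reach only later rows make up. A row lasts 1/10 s, in which the tool goes at most 50 mm and 8.59 degrees, less where a joint would pass 70% of its speed; a pose out of reach is approached as far as the arm can. A call with a gripper value outside its range is refused whole. OPENING is the gripper command: -1 is shut, 1 is fully open, values between are in proportion, set as the call begins (- or left out, the last holds). The fingers move at their own pace and stop on an object; FORCE is the grip in N (left out, the last holds). Time passes only in rows, so rows that repeat a pose let the fingers close. It gives the time, the measured TCP pose, the force and the opening at its end, in the units of the state.
- r.get_state(): the state, without advancing time (a new reading comes with each control period).
- r.snapshot(name): name is "scene" or "top"; returns a dict with "frame" (420x560x3 uint8, red, green, blue), "intrinsics" (3x3 intrinsics, pixels), "R" (3x3) and "t" (3): a world point X has camera coordinates R X + t. Camera axes: x right, y down, z forward; pixel columns grow to the right and rows downward; lengths in m; the calibration is good to about 2 mm. A picture is of the moment at which its call begins. There is no depth.
- r.finish_job(): hands the job in, once; it reports no verdict.
Trained networks look in the newest picture that a camera, given by its name, has taken for a name from the list of things; names that differ only in an ending like _2 or _b are one class to them, and where a whole thing is asked for, a point or a joint stands for the part that bears it (a point fixed in the world has none). Each returns a list of dicts, best first, with "p" (0 to 1); they miss things now and then, are a little off and sometimes report something else, mostly with a low value. They report only what shows in the picture. A call takes as long as a camera call.
- r.trace(camera, name): "region" (420x560 bool, what is visible of it) and "centre" ([row, column] in pixels, amid what is visible of it).
- r.tip_of(camera, name): "centre" ([row, column] in pixels: a listed point, or the origin of a listed thing).
The state is a dict: "clock": time; "q": joint angles; "qd": joint speeds; "joint_torque": joint torques, N m; "tool_pos": TCP position; "eef_rot": TCP orientation; "contact_force": force on the tool from outside, world axes, zero at the start; "moment": the same for the moment, N m; "opening": opening from 0.0 (shut) to 1.0 (fully open).
Only numpy, scipy, OpenCV 4.12 (cv2) and the standard library are available. Lean on these libraries where they do the work, as an engineer would, in place of code of your own. Each camera call takes 0.05 s, during which the arm holds its last target.

TASK

Check how deep the contact sits in the sloping porcelain test socket: draw the slim depth gauge (the one with the pin in its tip) upward out of its slot in the rack and push its rod into the socket until its collar stops against the mouth, so that the contact pushes the feeler pin back. Draw it out again without touching the pin, and finish holding it still in the gripper, rod level and at least 15 cm above the desk, clear of everything, so that the pin can be read. Leave the thick plug gauge in the rack and do not disturb the other things on the desk.

Things in the scene. Friction and masses are not known exactly. Their poses are not given: they have to be found in the camera images.
- gauge_handle (a point): Depth gauge, 0.22 kg, in either slot of the rack: flat aluminium handle plate 80 long, 60 high, 6 mm thick, on its long edge. Point: centre of the plate, on the rod axis, 30 above the lower edge, 38 above the desk. x along the rod to the tip, y across the thickness, z up. Centre of mass 18 mm ahead. Grip the plate's upper part, fingers in the plane of the plate, upright or tilted in that plane
- gauge_collar (a point): Centre of the front face of the depth gauge's collar, on the rod axis, 48 mm ahead of gauge_handle; same axes. The steel collar, diameter 33, is 8 mm thick and joins the plate's front end (40 mm ahead of gauge_handle). Ahead of it the steel stem, diameter 12, runs 50 mm; out of the stem's end comes the brass feeler pin, diameter 7.6, round-ended
- feeler_tip (a point): Very end of the feeler pin of the depth gauge, on the rod axis, same axes: 118 mm in front of gauge_handle with the pin fully out
- feeler (a joint): How far the feeler pin is pushed back into the stem, in m: 0 fully out (20 mm showing), 0.020 fully in. Friction of about 2 N keeps it wherever it is pushed; no spring. Starts 0 to 4 mm in. With the collar home in this socket the contact has pushed it to about 12 mm (8 mm showing)
- socket_mouth (a point): Centre of the mouth of the test socket, a white ribbed porcelain bushing (diameter 40) on a steel bracket fixed to the desk; 80 mm above the desk. z: axis of the bore, out of the mouth, 30 degrees above horizontal; the rod goes in along -z. The mouth narrows from 26 to the 16 mm bore within 10 mm; brass contact 58 mm deep. The collar seats on the flat rim. All below 100 mm
- gauge_rack: Wooden rack fixed to the desk, 94 x 98 mm. Origin: centre of its underside; x is the way the rods point. Two slots along x at y = -24 and +24, 8 mm wide for the 6 mm plates, which stand on the 8 mm base. Slotted combs at x = -33 and +33, 10 mm thick, reach 31.5 mm above the desk; the plates' upper 36 mm are free. Lift straight up 24 mm or more to clear the slots
- plug_handle (a point): Plug gauge, to be left alone: same handle plate and collar, but a plain thick plug for a rod, diameter 21, 34 long, no pin. Point and axes as for gauge_handle. It stands in the other slot, 48 mm from the depth gauge
- tape_grey: Roll of grey tape lying flat, diameter 62, 19 mm high. Origin at the centre of its underside. Not to be disturbed
- fuse_1: Cartridge fuse lying, 75 long along its y, diameter 25. Origin under its centre. Not to be disturbed
- knob_insulator: Brown knob insulator, diameter 45, 42 high. Origin at the centre of its underside. Not to be disturbed
- tape_black: Roll of black tape lying flat, diameter 70, 19 mm high. Origin at the centre of its underside. Not to be disturbed
- pliers_blue: Pliers lying flat, 170 x 55 x 14 mm. Origin at the centre of the underside. Not to be disturbed
- knife_switch: Knife switch fixed to the desk behind the rack's left (+y) end, about 185 x 150 mm, 165 mm high at its raised lever. Origin at the centre of its underside. To be kept clear of
- transformer_board: Transformer bank fixed along the back of the desk: its front beam runs across at x = 0.58 m, from 144 to 172 mm above the desk, with the transformers standing on it behind, up to 405 mm. To be kept clear of

How it is judged:
By the outcome, as a careful person would: the job done as asked, in the order asked, and still so for the second after the job is handed in, while the arm keeps its last pose, push and grip.
It also fails if it takes over 48 s, if anything falls off the work surface, if the arm or the gripper's body presses on something with over 40 N, if the wrist force passes 120 N, or if a joint passes its speed limit or range.

## Working session

There is one attempt and no reset: what is moved stays moved. The work goes in short steps, Python scripts to look and compute and a shell command to move; the robot and the scene stay as the last step left them, time stands still between calls to the robot, and variables do not carry over. Pictures are saved under pics/ and viewed, and the job is handed in when it is done.

```bash
mkdir -p pics; ls; python3 - <<'E'
from plant import r
import cv2,numpy as np
s=r.get_state(); print({k:np.round(v,3) for k,v in s.items()}, r.tcp_to_tips)
for c in ("scene","top"):
    d=r.snapshot(c); cv2.imwrite(f"pics/{c}0.png",d["frame"][...,::-1])
    print(c,np.round(d["intrinsics"],1).tolist(),np.round(d["R"],4).tolist(),np.round(d["t"],4).tolist(), "cam at",np.round(-d["R"].T@d["t"],3))
    for n in ["gauge_handle","gauge_collar","feeler_tip","socket_mouth","gauge_rack","plug_handle"]:
        print(c,n,[(round(x["p"],2),np.round(x["centre"],1).tolist()) for x in r.tip_of(c,n)])
E
```

```text
pics
{'clock': np.float64(0.0), 'q': array([-1.232,  0.69 , -0.195,  1.566,  0.157,  0.903, -0.215]), 'qd': array([-0.001, -0.   , -0.001, -0.002,  0.   ,  0.002, -0.003]), 'joint_torque': array([ 2.0000e-03, -5.2758e+01, -1.2660e+00, -1.5342e+01, -5.3000e-02,
        6.0000e-03,  0.0000e+00]), 'tool_pos': array([0.187, 0.596, 0.246]), 'eef_rot': array([ 0.571,  0.418, -0.419, -0.57 ]), 'contact_force': array([-0.342,  0.275,  0.084]), 'moment': array([ 0.04 ,  0.017, -0.029]), 'opening': np.float64(1.0)} 0.008
scene [[499.4, 0.0, 282.4], [0.0, 499.4, 203.5], [0.0, 0.0, 1.0]] [[0.7391, -0.6734, -0.0131], [-0.3279, -0.3428, -0.8803], [0.5884, 0.655, -0.4742]] [-0.4196, 0.2548, 0.9248] cam at [-0.15  -0.801  0.657]
scene gauge_handle [(0.72, [205.6, 204.6])]
scene gauge_collar [(0.73, [215.4, 210.2])]
scene feeler_tip [(0.51, [221.0, 222.3])]
scene socket_mouth [(0.87, [220.9, 245.4])]
scene gauge_rack [(0.84, [218.9, 198.6])]
scene plug_handle [(0.91, [211.3, 186.5])]
top [[446.5, 0.0, 278.0], [0.0, 446.5, 207.3], [0.0, 0.0, 1.0]] [[-0.0174, -0.9994, -0.0309], [-0.996, 0.02, -0.087], [0.0876, 0.0293, -0.9957]] [0.0364, 0.5844, 1.1459] cam at [ 0.482 -0.009  1.193]
top gauge_handle [(0.5, [257.6, 216.1])]
top gauge_collar [(0.51, [258.8, 233.9])]
top feeler_tip [(0.48, [262.6, 259.7])]
top socket_mouth [(0.86, [256.7, 288.7])]
top gauge_rack [(0.68, [268.1, 216.1])]
top plug_handle [(0.57, [272.5, 212.4])]
```

```bash
python3 - <<'E'
import cv2
for c,(y0,y1,x0,x1) in {"scene":(120,300,100,340),"top":(180,360,140,380)}.items():
    f=cv2.imread(f"pics/{c}0.png"); cv2.imwrite(f"pics/{c}0z.png",cv2.resize(f[y0:y1,x0:x1],None,fx=3.3,fy=3.3,interpolation=cv2.INTER_CUBIC))
E
```

```text
(no output)
```

View pics/scene0.png

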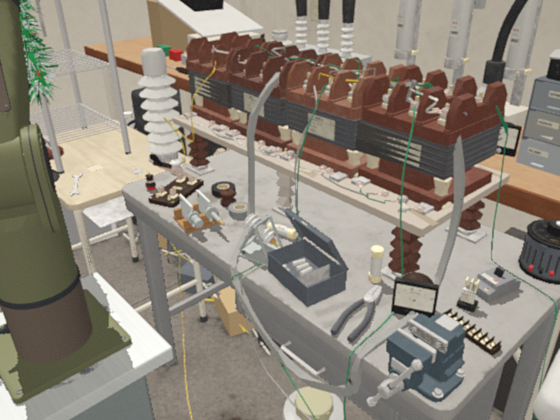

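View pics/top0.png

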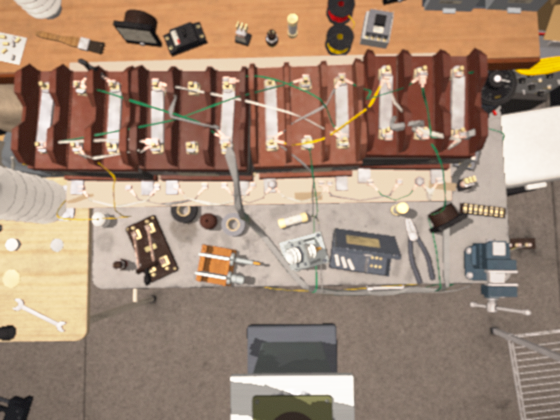

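```bash
true
```

```text
(no output)
```

View pics/scene0z.png

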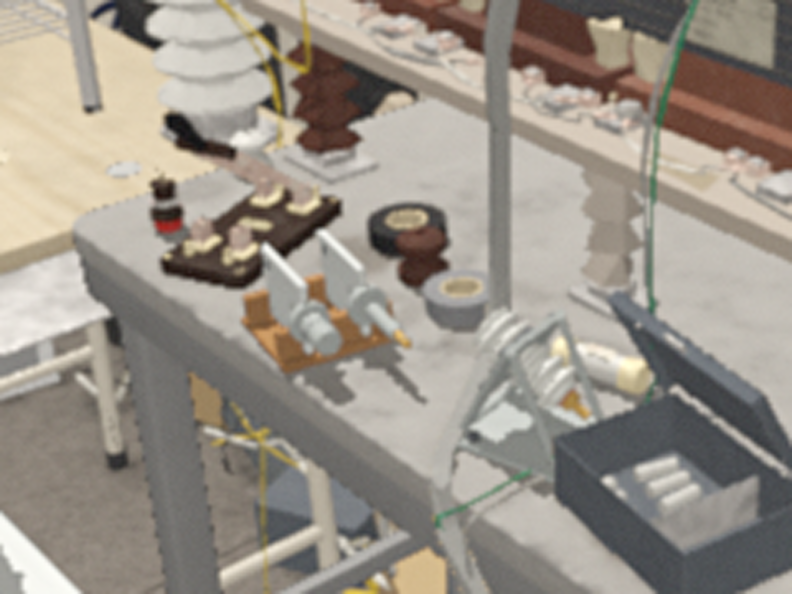

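View pics/top0z.png

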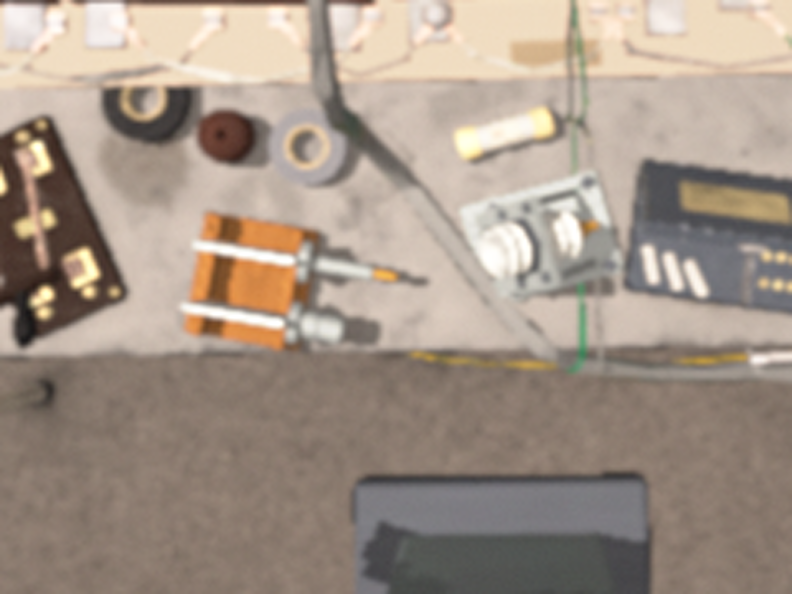

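```bash
cat > h.py <<'E'
import numpy as np
CAM={"scene":(499.4,282.4,203.5,np.array([[0.7391,-0.6734,-0.0131],[-0.3279,-0.3428,-0.8803],[0.5884,0.655,-0.4742]]),np.array([-0.4196,0.2548,0.9248])),
"top":(446.5,278.0,207.3,np.array([[-0.0174,-0.9994,-0.0309],[-0.996,0.02,-0.087],[0.0876,0.0293,-0.9957]]),np.array([0.0364,0.5844,1.1459]))}
def ray(c,rc):
    f,cx,cy,R,t=CAM[c]; d=R.T@np.array([(rc[1]-cx)/f,(rc[0]-cy)/f,1]); return -R.T@t,d/np.linalg.norm(d)
def atz(c,rc,z):
    o,d=ray(c,rc); return o+d*(z-o[2])/d[2]
def tri(a,b):
    A=0;B=0
    o1,d1=ray("scene",a);o2,d2=ray("top",b)
    for o,d in((o1,d1),(o2,d2)):
        P=np.eye(3)-np.outer(d,d);A=A+P;B=B+P@o
    X=np.linalg.solve(A,B); n=np.cross(d1,d2); return X,(o2-o1)@n/np.linalg.norm(n)
def proj(c,X):
    f,cx,cy,R,t=CAM[c]; p=R@np.asarray(X)+t; return np.array([cy+f*p[1]/p[2],cx+f*p[0]/p[2]])
E
python3 - <<'E'
from plant import r
from h import *
np.set_printoptions(precision=4,suppress=True)
names=["gauge_handle","gauge_collar","feeler_tip","socket_mouth","gauge_rack","plug_handle"]
z={"gauge_handle":.038,"gauge_collar":.038,"feeler_tip":.038,"socket_mouth":.08,"gauge_rack":0,"plug_handle":.038}
acc={}
for k in range(4):
  for c in("scene","top"):
    r.snapshot(c)
    for n in names:
        l=r.tip_of(c,n)
        if l: acc.setdefault((c,n),[]).append(l[0]["centre"])
for n in names:
    a=np.median(acc[("scene",n)],0);b=np.median(acc[("top",n)],0)
    print(n,a,b,"tri",*tri(a,b),"scene@z",atz("scene",a,z[n]),"top@z",atz("top",b,z[n]),np.std(acc[("top",n)],0))
for n in ["knife_switch","tape_grey","fuse_1","knob_insulator","pliers_blue"]:
    l=r.tip_of("top",n)
    if l: print(n,l[0]["p"],atz("top",l[0]["centre"],0))
E
```

```text
gauge_handle [206.   204.95] [255.2  213.95] tri [0.4651 0.192  0.0341] 0.005358572754704202 scene@z [0.4631 0.1838 0.038 ] top@z [0.463  0.1929 0.038 ] [0.8746 0.9909]
gauge_collar [215.3 210.7] [260.3 233.8] tri [0.4497 0.1416 0.0328] 0.0021403437651788967 scene@z [0.4455 0.133  0.038 ] top@z [0.449  0.1415 0.038 ] [0.7134 0.7134]
feeler_tip [224.3 220.4] [262.   259.65] tri [0.4402 0.0773 0.0379] -0.008405892002514253 scene@z [0.4369 0.08   0.038 ] top@z [0.4436 0.0748 0.038 ] [1.444  0.5068]
socket_mouth [218.5  246.35] [255.55 288.85] tri [0.4584 0.0001 0.0793] -0.003282985315468898 scene@z [0.4563 0.0001 0.08  ] top@z [ 0.4597 -0.0009  0.08  ] [1.0416 2.2327]
gauge_rack [221.25 197.2 ] [268.05 215.85] tri [0.4329 0.191  0.0014] 0.011397047229921959 scene@z [0.4382 0.1887 0.    ] top@z [0.4282 0.1946 0.    ] [1.3901 0.7018]
plug_handle [212.5 188.3] [272.35 215.4 ] tri [0.4177 0.1909 0.0333] -0.002514897971970252 scene@z [0.4125 0.1843 0.038 ] top@z [0.419  0.1893 0.038 ] [0.8078 1.0296]
tape_grey 0.7 [0.544 0.14  0.   ]
fuse_1 0.81 [ 0.5548 -0.0107  0.    ]
knob_insulator 0.63 [0.5371 0.2136 0.    ]
pliers_blue 0.79 [ 0.4717 -0.3354  0.    ]
```

```bash
python3 - <<'E'
from plant import r
import numpy as np
from scipy.spatial.transform import Rotation as R
s=r.get_state(); print(np.round(R.from_quat(s["eef_rot"]).as_matrix(),4))
print(s["clock"])
E
python3 -m inch '0 0 0 0' ; python3 -m inch --help
```

```text
[[ 0.3001 -0.     -0.9539]
 [ 0.9539  0.      0.3001]
 [ 0.     -1.      0.    ]]
3.75
clock: 3.85
tool_pos: [0.1876, 0.5962, 0.2468]
eef_rot: [-0.57, -0.418, 0.418, 0.57]
contact_force: [0.8, -0.7, 0.0]
opening: 0.996$: bad value
```

```bash
python3 - <<'E'
from h import *
np.set_printoptions(precision=0,suppress=True)
for rc in [(155,230),(185,237),(215,243),(235,258),(250,275),(270,292),(288,310),(290,350),(288,440),(200,438),(120,425)]:
    print(rc,[ (round(z,2),atz("top",rc,z).round(2)[:2].tolist(),proj("scene",atz("top",rc,z)).round().tolist()) for z in (-.2,-.1,0,.1,.2,.3,.4,.5,.6)])
E
python3 - <<'E'
import cv2
f=cv2.imread("pics/scene0.png")
cv2.imwrite("pics/scene0y.png",cv2.resize(f[60:400,150:500],None,fx=1.75,fy=1.75,interpolation=cv2.INTER_CUBIC))
E
```

```text
(155, 230) [(-0.2, [0.77, 0.18], [239.0, 293.0]), (-0.1, [0.75, 0.17], [216.0, 291.0]), (0, [0.73, 0.15], [190.0, 289.0]), (0.1, [0.71, 0.14], [162.0, 286.0]), (0.2, [0.69, 0.13], [131.0, 283.0]), (0.3, [0.67, 0.11], [97.0, 280.0]), (0.4, [0.65, 0.1], [58.0, 277.0]), (0.5, [0.63, 0.09], [15.0, 273.0]), (0.6, [0.61, 0.07], [-34.0, 269.0])]
(185, 237) [(-0.2, [0.68, 0.16], [254.0, 275.0]), (-0.1, [0.66, 0.15], [229.0, 273.0]), (0, [0.65, 0.14], [202.0, 271.0]), (0.1, [0.64, 0.12], [172.0, 270.0]), (0.2, [0.62, 0.11], [139.0, 268.0]), (0.3, [0.61, 0.1], [103.0, 265.0]), (0.4, [0.59, 0.09], [63.0, 263.0]), (0.5, [0.58, 0.08], [18.0, 260.0]), (0.6, [0.57, 0.06], [-33.0, 257.0])]
(215, 243) [(-0.2, [0.58, 0.14], [269.0, 254.0]), (-0.1, [0.58, 0.13], [242.0, 253.0]), (0, [0.57, 0.12], [214.0, 252.0]), (0.1, [0.56, 0.11], [182.0, 251.0]), (0.2, [0.55, 0.1], [148.0, 250.0]), (0.3, [0.55, 0.09], [109.0, 249.0]), (0.4, [0.54, 0.08], [67.0, 247.0]), (0.5, [0.53, 0.07], [21.0, 245.0]), (0.6, [0.53, 0.06], [-32.0, 244.0])]
(235, 258) [(-0.2, [0.52, 0.1], [285.0, 247.0]), (-0.1, [0.52, 0.09], [257.
[... 2008 characters left out ...]
]
(200, 438) [(-0.2, [0.62, -0.46], [383.0, 446.0]), (-0.1, [0.61, -0.43], [343.0, 436.0]), (0, [0.6, -0.4], [300.0, 426.0]), (0.1, [0.59, -0.37], [254.0, 415.0]), (0.2, [0.58, -0.33], [205.0, 403.0]), (0.3, [0.57, -0.3], [153.0, 391.0]), (0.4, [0.56, -0.27], [97.0, 378.0]), (0.5, [0.55, -0.24], [38.0, 363.0]), (0.6, [0.54, -0.2], [-27.0, 348.0])]
(120, 425) [(-0.2, [0.87, -0.44], [322.0, 491.0]), (-0.1, [0.84, -0.41], [289.0, 481.0]), (0, [0.82, -0.38], [253.0, 470.0]), (0.1, [0.79, -0.34], [215.0, 459.0]), (0.2, [0.76, -0.31], [174.0, 446.0]), (0.3, [0.73, -0.28], [130.0, 432.0]), (0.4, [0.7, -0.25], [81.0, 417.0]), (0.5, [0.68, -0.22], [28.0, 401.0]), (0.6, [0.65, -0.19], [-31.0, 383.0])]
```

View pics/scene0y.png

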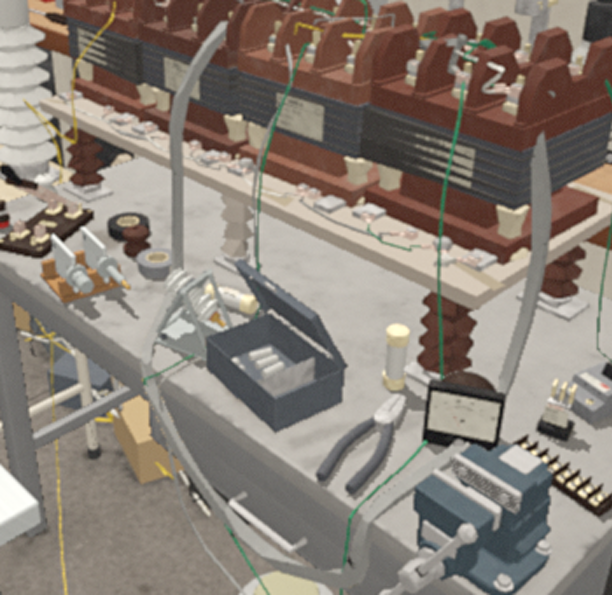

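```bash
python3 - <<'E'
import cv2
f=cv2.imread("pics/top0.png")
a=cv2.resize(f[236:296,190:270],None,fx=9,fy=9,interpolation=cv2.INTER_CUBIC)
b=cv2.resize(f[225:280,270:340],None,fx=9,fy=9,interpolation=cv2.INTER_CUBIC)
cv2.imwrite("pics/ta.png",a);cv2.imwrite("pics/tb.png",b)
f=cv2.imread("pics/scene0.png")
cv2.imwrite("pics/sb.png",cv2.resize(f[180:270,170:290],None,fx=6,fy=6,interpolation=cv2.INTER_CUBIC))
E
```

```text
(no output)
```

View pics/ta.png

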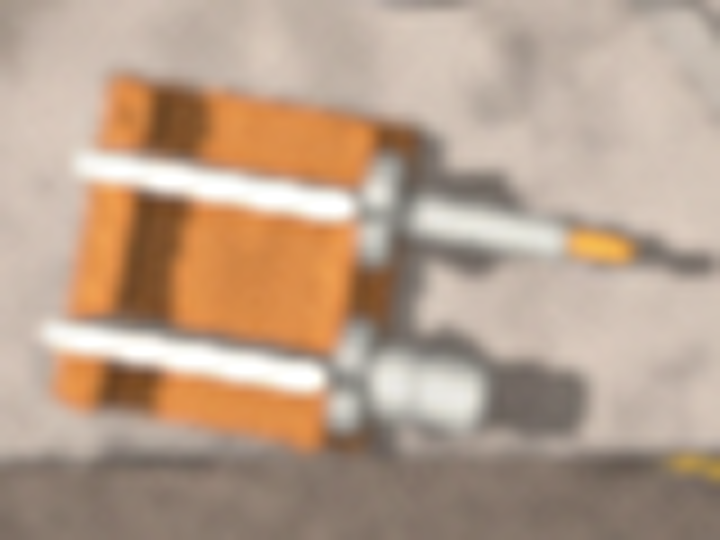

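View pics/tb.png

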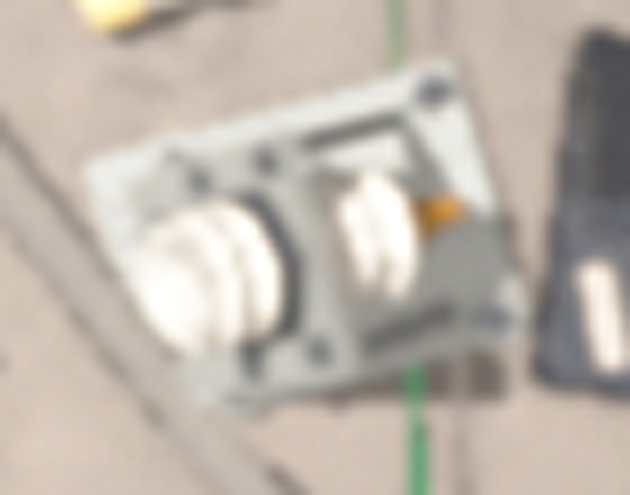

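View pics/sb.png

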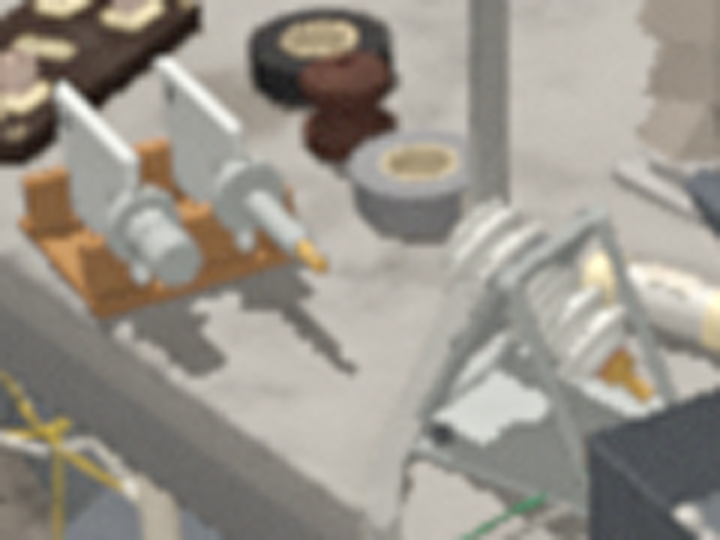

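```bash
python3 - <<'E'
from h import *
np.set_printoptions(precision=4,suppress=True)
def T(p,o,z): return atz("top",(p[1]/9+o[0],p[0]/9+o[1]),z)
A=(236,190);B=(225,270)
def yaw(a,b): d=b-a; return np.degrees(np.arctan2(d[1],d[0]))
# pixel centre offset: resize shifts by (.5-.5/9)
A=(236-.44,190-.44);B=(225-.44,270-.44)
a,b=T((77,163),A,.068),T((357,207),A,.068); print("gauge top",a,b,(a+b)/2,yaw(a,b),np.linalg.norm(b-a))
a,b=T((42,333),A,.068),T((327,379),A,.068); print("plug top",a,b,(a+b)/2,yaw(a,b))
a,b=T((412,215),A,.041),T((565,240),A,.041); print("stem",a,b,yaw(a,b),np.linalg.norm(b-a)); print("tip",T((633,250),A,.038))
for p,q in [((88,160),(450,60)),((205,400),(525,320)),((300,148),(400,108)),((360,350),(460,308))]:
    a,b=T(p,B,.003),T(q,B,.003); print(a,b,yaw(a,b))
# tail brass: bore axis from mouth
m=np.array([.459,0,.08])
for yw in(-70,-73,-76,-79):
    y=np.radians(yw); d=np.array([np.cos(y)*np.cos(np.pi/6),np.sin(y)*np.cos(np.pi/6),-.5])
    for L in (0,.1,.11): print(yw,L,"top",((proj("top",m+d*L)-B)*9)[::-1],"scene",(proj("scene",m+d*L)-np.array([180,170]))[::-1]*6)
E
```

```text
gauge top [0.468  0.2277 0.068 ] [0.4544 0.1491 0.068 ] [0.4612 0.1884 0.068 ] -99.78028583027304 0.07980275186456645
plug top [0.4209 0.2377 0.068 ] [0.407  0.1579 0.068 ] [0.414  0.1978 0.068 ] -99.90700265655248
stem [0.4512 0.1371 0.041 ] [0.4434 0.0934 0.041 ] -100.12609325476913 0.044429761863638194
tip [0.4402 0.0742 0.038 ]
[0.4935 0.0242 0.003 ] [ 0.521  -0.0832  0.003 ] -75.62118254345962
[ 0.4226 -0.0089  0.003 ] [ 0.4444 -0.1032  0.003 ] -76.99051974833489
[ 0.4959 -0.0384  0.003 ] [ 0.5071 -0.0681  0.003 ] -69.28292488715567
[ 0.4365 -0.0547  0.003 ] [ 0.4482 -0.0843  0.003 ] -68.32140107662057
-70 0 top [170.176  281.4877] scene [463.5763 228.7209]
-70 0.1 top [452.2947 169.5497] scene [663.7915 392.4582]
-70 0.11 top [479.1708 158.886 ] scene [684.0474 409.0235]
-73 0 top [170.176  281.4877] scene [463.5763 228.7209]
-73 0.1 top [457.6891 184.4539] scene [657.9594 398.2195]
-73 0.11 top [485.0899 175.2063] scene [677.6911 415.4251]
-76 0 top [170.176  281.4877] scene [463.5763 228.7209]
-76 0.1 top [462.3024 199.6248] scene [651.5563 403.846 ]
-76 0.11 top [490.1539 191.8199] scene [670.7001 421.6807]
-79 0 top [170.176  281.4877] scene [463.5763 228.7209]
-79 0.1 top [466.1213 215.0211] scene [644.5965 409.3195]
-79 0.11 top [494.348  208.6816] scene [663.0897 427.7696]
```

```bash
python3 - <<'E'
from h import *
from plant import r
import cv2
np.set_printoptions(precision=3,suppress=True)
print(tri((157.9,154.5),(280,146)))
for z in(0,.05,.1,.165): print(z,atz("top",(280,146),z),atz("top",(268,178),z),atz("scene",(157.9,154.5),z))
for c in("top","scene"):
    f=cv2.imread(f"pics/{c}0.png"); 
    f=f[205:295,110:190] if c=="top" else f[140:220,130:220]
    cv2.imwrite(f"pics/k{c}.png",cv2.resize(f,None,fx=6,fy=6,interpolation=cv2.INTER_CUBIC))
E
```

```text
(array([0.412, 0.333, 0.143]), np.float64(0.0068923448092718465))
0 [0.4   0.382 0.   ] [0.43  0.296 0.   ] [0.572 0.645 0.   ]
0.05 [0.403 0.366 0.05 ] [0.432 0.283 0.05 ] [0.517 0.535 0.05 ]
0.1 [0.406 0.349 0.1  ] [0.434 0.271 0.1  ] [0.462 0.425 0.1  ]
0.165 [0.411 0.328 0.165] [0.437 0.254 0.165] [0.391 0.282 0.165]
```

View pics/ktop.png

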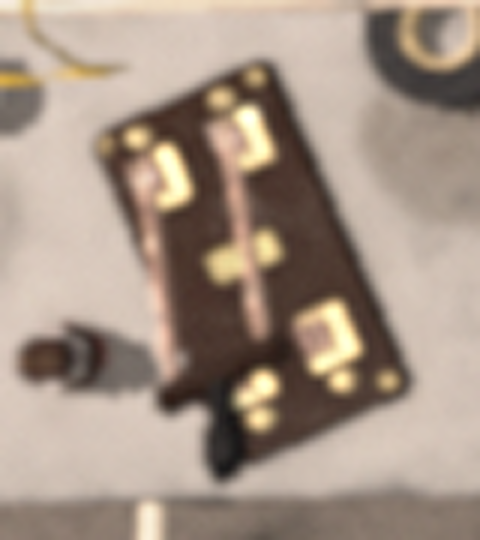

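View pics/kscene.png

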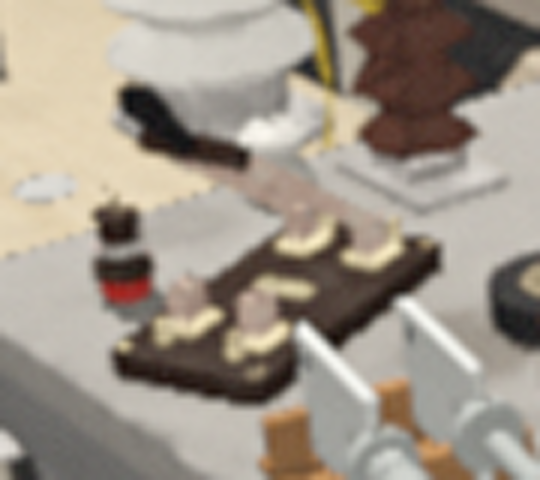

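```bash
python3 -m inch '-29 0 -38 8;-57 0 -76 16;-86 0 -114 24;-115 0 -152 32;-144 0 -190 40;-172 0 -228 48;-201 0 -266 56;-230 0 -305 64;-258 0 -343 72;-287 0 -381 80' -0.25 30; python3 -m inch '0 0 0 2.4;0 0 0 2.4'
python3 - <<'E'
from plant import r
import numpy as np
from scipy.spatial.transform import Rotation as R
s=r.get_state(); M=R.from_quat(s["eef_rot"]).as_matrix();print(np.round(M,4),np.round(s["tool_pos"],4),np.round(s["q"],2),s["opening"],np.degrees(np.arctan2(M[1,0],M[0,0])))
E
```

```text
clock: 4.85
tool_pos: [0.4659, 0.2068, 0.247]
eef_rot: [-0.705, 0.048, -0.048, 0.706]
contact_force: [0.6, -0.2, 0.1]
opening: 0.375
clock: 5.05
tool_pos: [0.4657, 0.2069, 0.2468]
eef_rot: [0.704, -0.062, 0.062, -0.704]
contact_force: [-0.2, -0.1, -0.8]
opening: 0.373
[[ 9.847e-01  6.000e-04  1.744e-01]
 [-1.744e-01 -1.000e-04  9.847e-01]
 [ 6.000e-04 -1.000e+00 -0.000e+00]] [0.4657 0.2069 0.2468] [-0.62  0.54  0.17  1.92 -0.14  0.69 -0.54] 0.37264744020723284 -10.04315194623797
```

```bash
python3 -m inch '-1 35 1 0;-1 70 1 0;-1 105 1 0;-1 140 1 0;-1 140 1 0'
python3 - <<'E'
from plant import r
import cv2
for c,(a,b,x,y) in {"scene":(130,250,150,270),"top":(200,300,150,280)}.items():
    f=r.snapshot(c)["frame"][...,::-1]
    cv2.imwrite(f"pics/{c}1.png",cv2.resize(f[a:b,x:y],None,fx=5,fy=5,interpolation=cv2.INTER_CUBIC))
E
```

```text
clock: 5.55
tool_pos: [0.4607, 0.21, 0.1034]
eef_rot: [0.706, -0.062, 0.057, -0.704]
contact_force: [-0.6, -0.5, 0.7]
opening: 0.373
```

View pics/scene1.png

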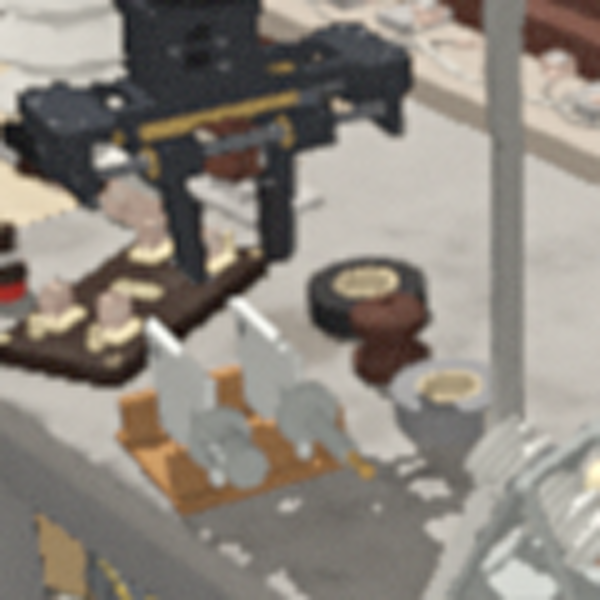

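View pics/top1.png

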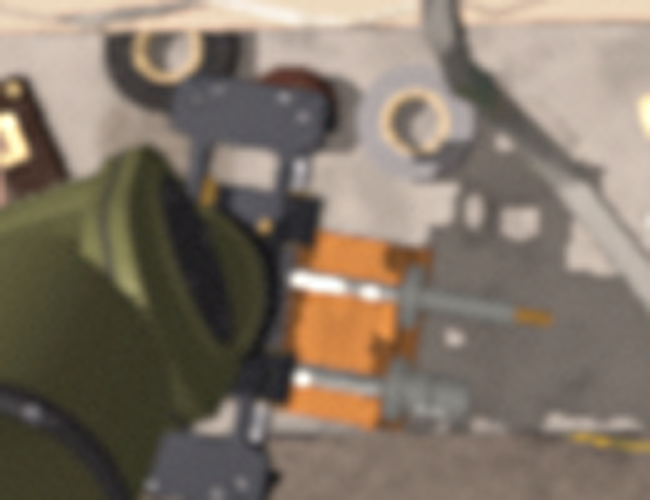

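```bash
python3 -m inch '0 0 0 0;0 0 0 0'
```

```text
clock: 5.85
tool_pos: [0.465, 0.2101, 0.1085]
eef_rot: [-0.704, 0.06, -0.062, 0.705]
contact_force: [-0.2, -0.1, -0.2]
opening: 0.375
```

```bash
python3 -m inch '0 25 0 0;0 45 0 0;0 58 0 0;0 64 0 0;0 64 0 0;0 64 0 0'
python3 - <<'E'
from plant import r
import cv2
for c,(a,b,x,y) in {"scene":(130,250,150,270),"top":(200,300,150,280)}.items():
    f=r.snapshot(c)["frame"][...,::-1]
    cv2.imwrite(f"pics/{c}2.png",cv2.resize(f[a:b,x:y],None,fx=5,fy=5,interpolation=cv2.INTER_CUBIC))
E
```

```text
clock: 6.45
tool_pos: [0.4645, 0.2094, 0.0434]
eef_rot: [-0.704, 0.06, -0.061, 0.705]
contact_force: [-0.2, -0.3, -0.9]
opening: 0.374
```

View pics/scene2.png

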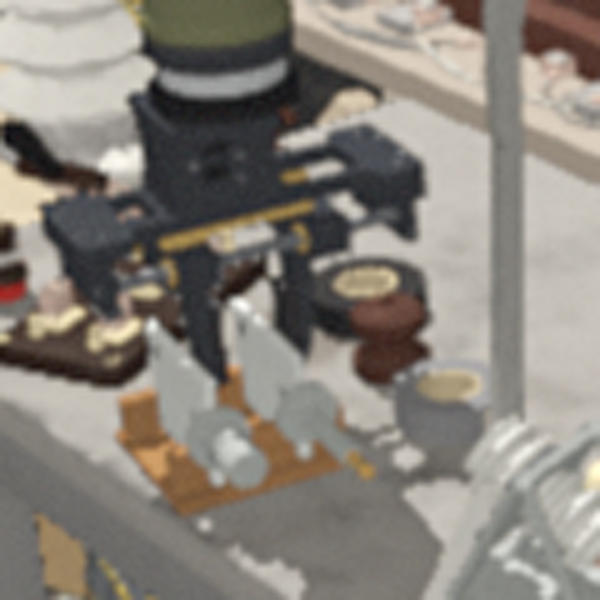

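```bash
python3 -m inch '0 0 0 0;0 0 0 0;0 0 0 0;0 0 0 0;0 0 0 0' -1 25; python3 -m inch '0 -5 0 0;0 -12 0 0;0 -20 0 0;0 -30 0 0;0 -30 0 0'
python3 - <<'E'
from plant import r
import cv2
for c,(a,b,x,y) in {"scene":(130,250,150,270)}.items():
    f=r.snapshot(c)["frame"][...,::-1]
    cv2.imwrite(f"pics/{c}3.png",cv2.resize(f[a:b,x:y],None,fx=5,fy=5,interpolation=cv2.INTER_CUBIC))
E
```

```text
clock: 7.05
tool_pos: [0.4652, 0.2092, 0.0429]
eef_rot: [-0.704, 0.06, -0.062, 0.705]
contact_force: [1.9, -0.6, -0.1]
opening: 0.066
clock: 7.55
tool_pos: [0.463, 0.2096, 0.0741]
eef_rot: [-0.704, 0.061, -0.06, 0.705]
contact_force: [-0.3, -0.2, -1.4]
opening: 0.071
```

View pics/scene3.png

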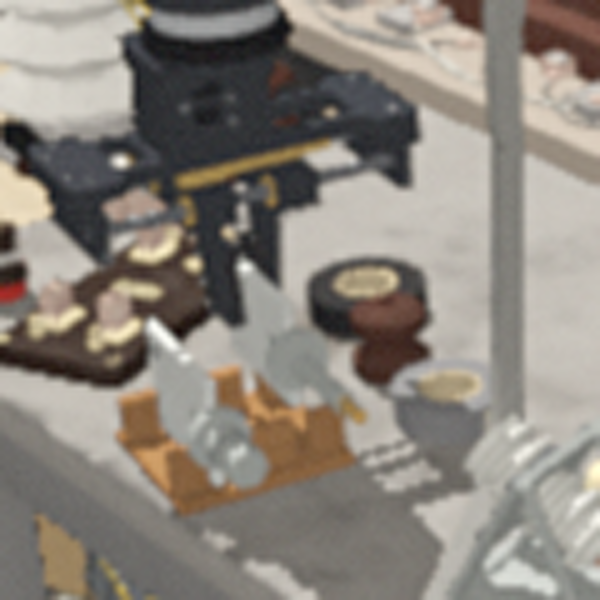

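```bash
python3 -m inch '0 -30 0 0;0 -60 0 0;0 -90 0 0;0 -110 0 0;0 -110 0 0;0 -110 0 0' - 25
cat > p.py <<'E'
from plant import r
from h import *
import cv2,sys
from scipy.spatial.transform import Rotation as Rot
from scipy.optimize import least_squares
np.set_printoptions(precision=4,suppress=True)
def look(tag,crop=True,k=1):
    obs={}
    imgs={}
    for c in("scene","top"):
        for _ in range(k):
            f=r.snapshot(c)["frame"][...,::-1].copy()
            for n in("gauge_handle","gauge_collar","feeler_tip"):
                for x in r.tip_of(c,n)[:1]: obs.setdefault((c,n),[]).append((*x["centre"],x["p"]))
        imgs[c]=f
    s=r.get_state(); M=Rot.from_quat(s["eef_rot"]).as_matrix(); G=s["tool_pos"]-.011*M[:,1]
    print("clock",s["clock"],"G",G,"xyaw",np.degrees(np.arctan2(M[1,0],M[0,0])),"F",s["contact_force"],"op",s["opening"])
    for k_,v in obs.items(): print(k_,np.round(np.mean(v,0),2))
    return obs,imgs,G,M
def axis(G,M,xg,zg,pitch):
    f0=-M[:,2];u0=-M[:,1]; t=np.radians(pitch)
    f=f0*np.cos(t)-u0*np.sin(t); u=u0*np.cos(t)+f0*np.sin(t)
    H=G-xg*f-zg*u
    return H,f,u
def draw(img,c,G,M,xg,zg,pitch,pin=.118):
    H,f,u=axis(G,M,xg,zg,pitch)
    pts=[H+f*a+u*b for a,b in((-.04,-.03),(.04,-.03),(.04,.03),(-.04,.03))]
    for i in range(4):
        a=proj(c,pts[i])[::-1];b=proj(c,pts[(i+1)%4])[::-1]; yield a,b,(0,0,255)
    yield proj(c,H)[::-1],proj(c,H+f*pin)[::-1],(0,200,0)
def save(imgs,tag,G,M,xg,zg,pitch,win=60,sc=5,pin=.118):
    for c in imgs:
        H,f,u=axis(G,M,xg,zg,pitch); ctr=proj(c,H+f*.05)
        r0,c0=int(ctr[0]-win),int(ctr[1]-win); r0=max(r0,0);c0=max(c0,0)
        im=cv2.resize(imgs[c][r0:r0+2*win,c0:c0+2*win],None,fx=sc,fy=sc,interpolation=cv2.INTER_CUBIC)
        for a,b,col in draw(None,c,G,M,xg,zg,pitch,pin):
            q=lambda p:tuple(int(v) for v in ((p-np.array([c0,r0])+.5)*sc))
            cv2.line(im,q(a),q(b),col,1)
        cv2.imwrite(f"pics/{tag}_{c}.png",im)
def fit(obs,G,M,xg=-.022,zg=.017,free=("pitch",)):
    L={"gauge_handle":0,"gauge_collar":.048,"feeler_tip":.117}
    def res(p):
        H,f,u=axis(G,M,p[1],p[2],p[0]); e=[]
        for (c,n),v in obs.items():
            m=np.mean(v,0); w=m[2]*(.6 if n=="gauge_handle" else 1); e+=list((proj(c,H+f*L[n])-m[:2])*w)
        e+=[(p[1]-xg)/.002*1.0,(p[2]-zg)/.002*1.0]
        return e
    o=least_squares(res,[10,xg,zg],loss="soft_l1",x_scale=[10,.003,.003]); print("fit pitch,xg,zg",o.x,"cost",o.cost); return o.x
E
cat > go.py <<'E'
import sys
from p import *
tag=sys.argv[1]
o,i,G,M=look(tag); p=fit(o,G,M)
save(i,tag,G,M,p[1],p[2],p[0])
E
python3 go.py a
```

```text
clock: 8.2
tool_pos: [0.463, 0.2093, 0.1821]
eef_rot: [0.705, -0.061, 0.06, -0.704]
contact_force: [0.1, -0.2, -2.4]
opening: 0.066
clock 8.6 G [0.4638 0.2091 0.1931] xyaw -9.863010613971557 F [ 0.2623  0.2386 -1.2822] op 0.06398971836284853
('scene', 'gauge_handle') [157.  196.4   0.8]
('scene', 'gauge_collar') [165.2  206.8    0.65]
('scene', 'feeler_tip') [173.6  219.     0.55]
('top', 'gauge_handle') [258.3  205.8    0.81]
('top', 'gauge_collar') [263.2  225.3    0.81]
('top', 'feeler_tip') [264.4  253.9    0.55]
fit pitch,xg,zg [ 1.3918 -0.021   0.0172] cost 2.9842150206021882
```

View pics/a_scene.png

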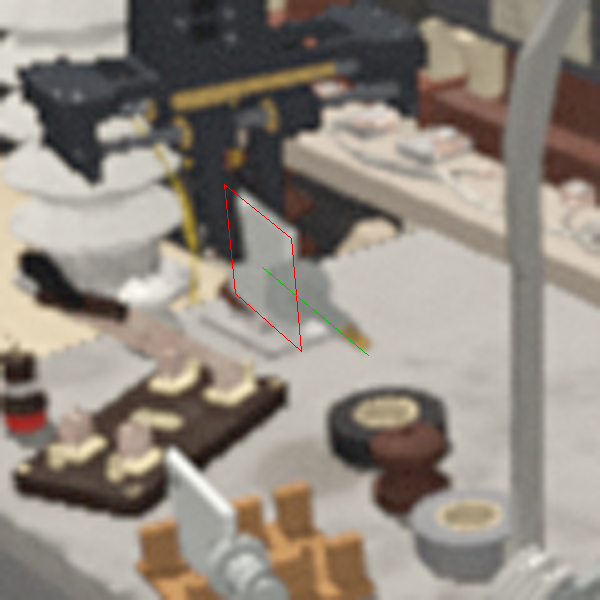

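View pics/a_top.png

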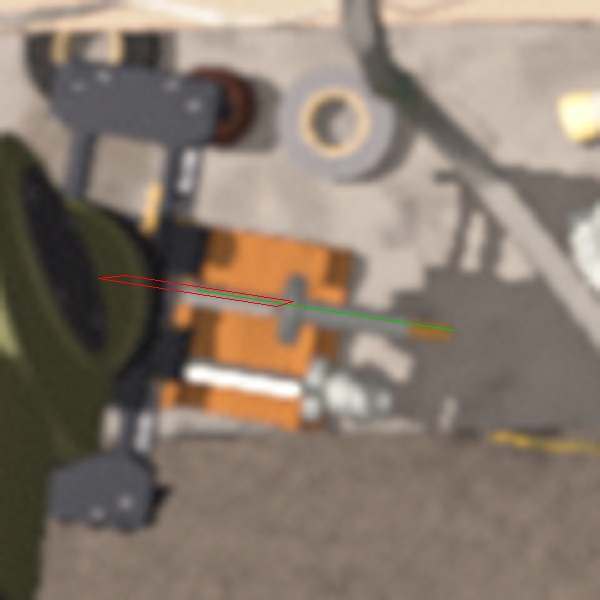

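```bash
python3 -m inch '-10 -15 -20 0;-20 -30 -40 0;-25 -30 -60 0;-25 -30 -60 0;-25 -30 -60 0' - 10;python3 go.py b; python3 -m inch '0 0 0 0;0 0 0 0' - 6;python3 go.py b2
```

```text
clock: 9.1
tool_pos: [0.4295, 0.1548, 0.2127]
eef_rot: [-0.704, 0.061, -0.061, 0.705]
contact_force: [0.5, 1.5, -1.7]
opening: 0.064
clock 9.5 G [0.4292 0.1548 0.2235] xyaw -9.82559277236532 F [-0.2064 -0.0733 -1.9424] op 0.06771474911933936
('scene', 'gauge_handle') [156.2  198.7    0.81]
('scene', 'gauge_collar') [165.4  207.1    0.62]
('scene', 'feeler_tip') [177.7  216.4    0.44]
('top', 'gauge_handle') [272.2 225.    0.5]
('top', 'gauge_collar') [279.9  246.     0.71]
('top', 'feeler_tip') [279.1  280.5    0.38]
fit pitch,xg,zg [ 6.1129 -0.0213  0.0171] cost 4.479195578056003
clock: 9.7
tool_pos: [0.4291, 0.1545, 0.2127]
eef_rot: [0.704, -0.061, 0.061, -0.704]
contact_force: [-0.2, 0.5, -1.9]
opening: 0.068
clock 10.1 G [0.4291 0.1544 0.2237] xyaw -9.864001651558386 F [ 1.0632  0.5224 -2.8509] op 0.06694973467279136
('scene', 'gauge_handle') [158.2  197.5    0.68]
('scene', 'gauge_collar') [174.   205.4    0.83]
('scene', 'feeler_tip') [196.7  213.7    0.35]
('top', 'gauge_handle') [273.4  223.5    0.76]
('top', 'gauge_collar') [276.7 239.4   0.5]
fit pitch,xg,zg [34.1042 -0.0224  0.0171] cost 2.5032677353088344
```

```bash
python3 -m inch '0 0 0 0' - 30;python3 go.py b3
```

```text
clock: 10.2
tool_pos: [0.4291, 0.1544, 0.2127]
eef_rot: [-0.704, 0.061, -0.061, 0.704]
contact_force: [-0.5, 0.1, -2.6]
opening: 0.066
clock 10.6 G [0.4291 0.1544 0.2237] xyaw -9.861197546649128 F [ 0.3561 -0.5036 -3.0805] op 0.06483543042523966
('scene', 'gauge_handle') [158.   199.     0.58]
('scene', 'gauge_collar') [181.4  200.9    0.58]
('scene', 'feeler_tip') [202.   210.1    0.39]
('top', 'gauge_handle') [270.   220.6    0.79]
('top', 'gauge_collar') [275.6  241.     0.53]
fit pitch,xg,zg [44.2769 -0.0234  0.0172] cost 6.15709387780343
```

View pics/b3_scene.png

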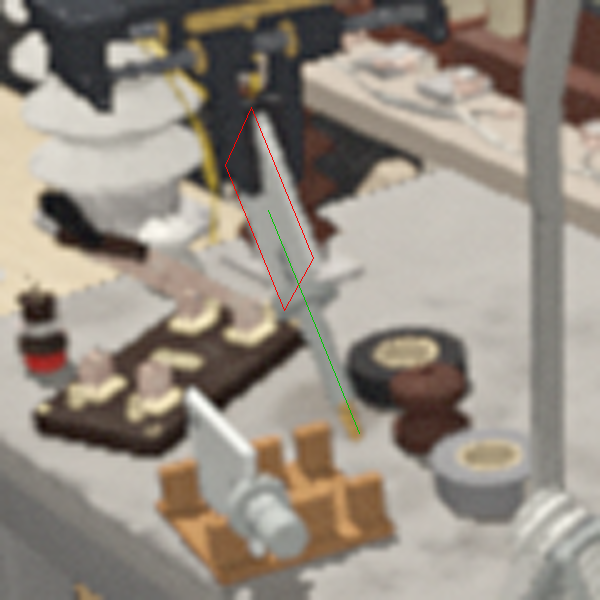

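View pics/b3_top.png

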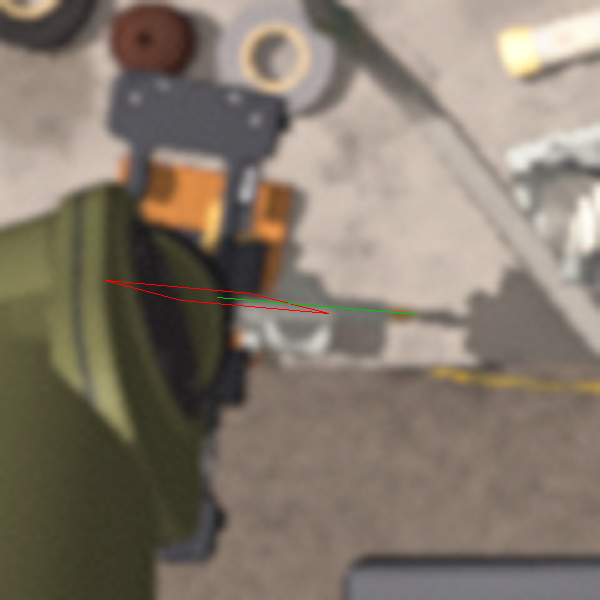

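```bash
python3 - <<'E'
from h import *
np.set_printoptions(precision=1,suppress=True)
for X in [(.468,.2277,.068),(.4544,.1491,.068),(.4209,.2377,.068),(.407,.1579,.068),(.4402,.0742,.038)]:
    print((proj("scene",X)-[180,170]+.5)[::-1]*6)
E
```

```text
[158.9  60.8]
[236.5 131.7]
[54.3 87.2]
[129.3 161.8]
[320.3 271.2]
```

```bash
cat > raw.py <<'E'
import sys,cv2
from plant import r
# raw.py tag cam r0 c0 h w scale
tag,c=sys.argv[1:3]; r0,c0,h,w,s=map(int,sys.argv[3:8])
f=r.snapshot(c)["frame"][...,::-1]
im=cv2.resize(f[r0:r0+h,c0:c0+w],None,fx=s,fy=s,interpolation=cv2.INTER_CUBIC)
for k in range(0,w,10): cv2.line(im,(k*s,0),(k*s,6),(0,0,255),1)
for k in range(0,h,10): cv2.line(im,(0,k*s),(6,k*s),(0,0,255),1)
cv2.imwrite(f"pics/{tag}.png",im)
E
python3 raw.py c1 scene 130 165 90 80 7; python3 raw.py c2 top 250 200 70 100 8
```

```text
(no output)
```

View pics/c1.png

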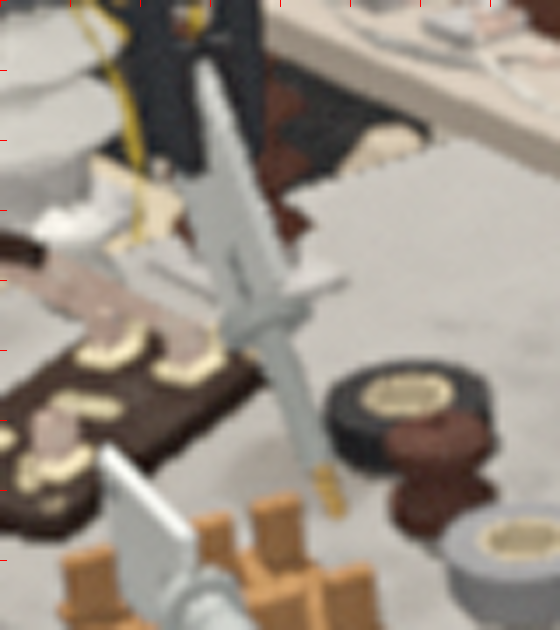

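View pics/c2.png

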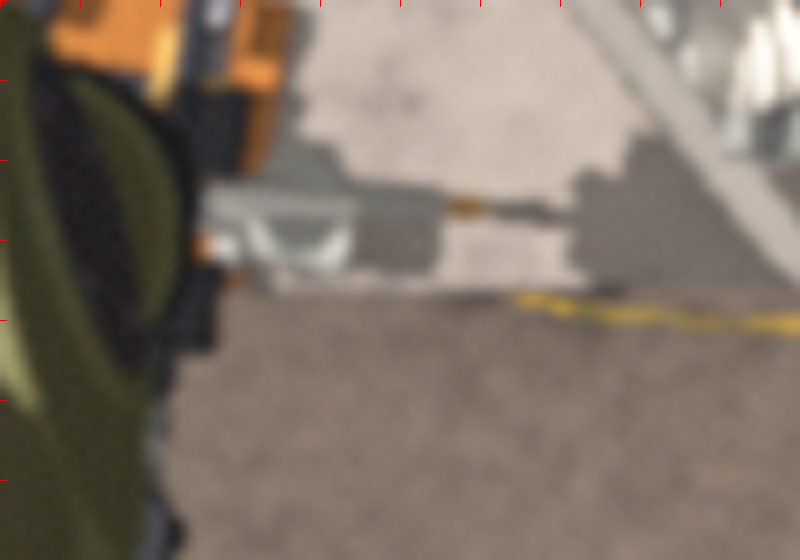

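```bash
cat > mf.py <<'E'
from p import *
def mfit(pts,G,M,off=np.array([0,.7]),sig=.0025,x0=(40,-.022,.017)):
    def res(p):
        H,f,u=axis(G,M,p[1],p[2],p[0]); e=[]
        for c,a,b,rc in pts: e+=list(proj(c,H+f*a+u*b)+(off if c=="scene" else 0)-np.array(rc))
        return e+[(p[1]+.022)/sig,(p[2]-.017)/sig]
    o=least_squares(res,x0,x_scale=[10,.003,.003]); return o.x,np.array(o.fun[:-2]).reshape(-1,2)
E
python3 - <<'E'
from mf import *
s=r.get_state(); M=Rot.from_quat(s["eef_rot"]).as_matrix(); G=s["tool_pos"]-.011*M[:,1]
for t in(.114,.1165,.118):
  print(*mfit([("scene",t,0,(202.8,212.4)),("scene",.044,0,(175.2,202.6)),("scene",-.04,.03,(138.4,194.1)),("top",t,0,(275.5,259.75))],G,M))
E
```

```text
[46.2506 -0.026   0.017 ] [[-0.6413  0.9136]
 [-0.0504  0.1079]
 [-0.4497 -1.0306]
 [-0.3656 -0.6186]]
[46.6614 -0.0252  0.0171] [[ 0.1282  1.0345]
 [-0.3092 -0.0879]
 [-0.7206 -1.1329]
 [-0.3965 -0.4372]]
[46.9106 -0.0247  0.0171] [[ 0.5916  1.1051]
 [-0.4645 -0.2045]
 [-0.8827 -1.1928]
 [-0.416  -0.3332]]
```

```bash
python3 -m inch '10 0 20 0;25 0 40 0;37 20 64 0;37 45 64 0;37 70 64 0;37 82 64 0;37 82 64 0' - 18; python3 raw.py d1 scene 140 165 90 90 7;python3 -m inch '0 0 0 0'
```

```text
clock: 11.4
tool_pos: [0.4755, 0.2106, 0.1294]
eef_rot: [0.705, -0.062, 0.06, -0.704]
contact_force: [0.5, -0.4, -2.4]
opening: 0.065
clock: 11.55
tool_pos: [0.4773, 0.2113, 0.1317]
eef_rot: [-0.704, 0.06, -0.061, 0.705]
contact_force: [-0.2, -0.1, -2.2]
opening: 0.065
```

View pics/d1.png

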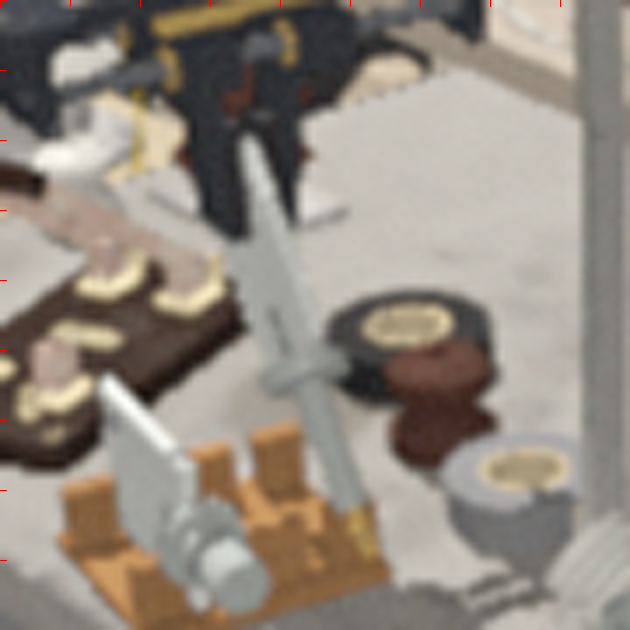

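```bash
python3 -m inch '-12 0 0 0;-23 0 0 0;-23 3 0 0;-23 11 0 0;-23 11 0 0;-23 15 6 0;-23 19 11 0;-23 23 15 0;-23 26 19 0;-23 26 19 0' - 18; python3 raw.py d2 scene 140 155 90 90 7;python3 -m inch '0 0 0 0'
```

```text
clock: 12.55
tool_pos: [0.4572, 0.2347, 0.1042]
eef_rot: [-0.704, 0.06, -0.06, 0.705]
contact_force: [-0.6, -0.9, -1.0]
opening: 0.066
clock: 12.7
tool_pos: [0.4573, 0.2343, 0.1048]
eef_rot: [-0.704, 0.061, -0.061, 0.705]
contact_force: [-0.1, -0.4, -0.3]
opening: 0.065
```

View pics/d2.png

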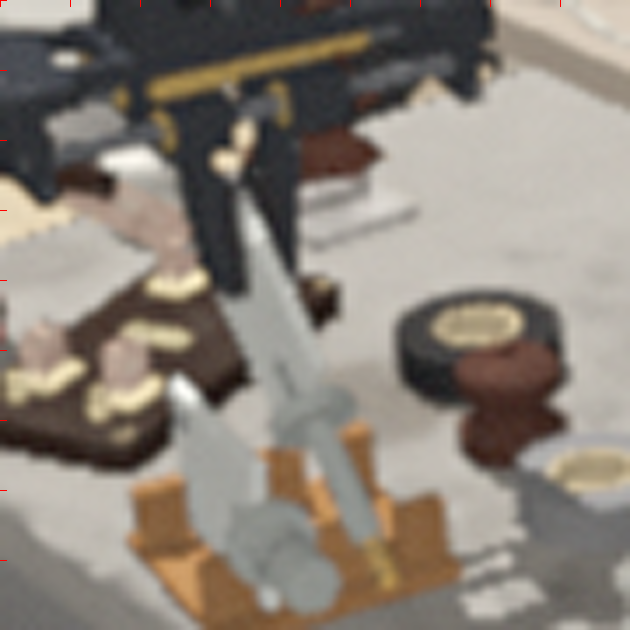

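```bash
python3 - <<'E'
from mf import *
s=r.get_state(); M=Rot.from_quat(s["eef_rot"]).as_matrix(); G=s["tool_pos"]-.011*M[:,1]
for t in(.1165,.118):
  x,e=mfit([("scene",t,0,(223.5,210.2)),("scene",.044,0,(198.1,199.1))],G,M); H,f,u=axis(G,M,x[1],x[2],x[0]); print(x,e.round(1).tolist(),H+f*.118,H+f*.098-u*.006)
E
python3 raw.py d3 top 235 180 70 100 8
```

```text
[37.6589 -0.0232  0.0168] [[-0.7, -0.5], [0.5, -0.3]] [0.44   0.1344 0.0162] [0.4433 0.1536 0.0236]
[37.2851 -0.0228  0.0168] [[-0.4, -0.2], [0.3, -0.3]] [0.4399 0.1341 0.017 ] [0.4433 0.1534 0.0244]
```

View pics/d3.png

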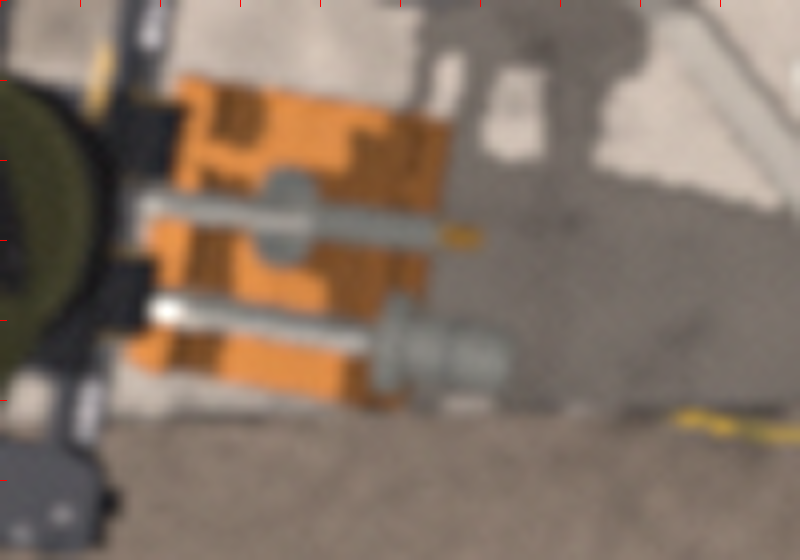

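```bash
python3 -m inch '0 4 3 0;0 8 6 0;0 12 8 0;0 12 8 0;0 12 8 0'; python3 raw.py d4 scene 140 155 90 90 7;python3 -m inch '0 0 0 0'
```

```text
clock: 13.25
tool_pos: [0.4587, 0.2419, 0.0925]
eef_rot: [-0.704, 0.061, -0.061, 0.705]
contact_force: [-0.5, -0.8, -1.2]
opening: 0.065
clock: 13.4
tool_pos: [0.4586, 0.2416, 0.0927]
eef_rot: [-0.704, 0.061, -0.061, 0.704]
contact_force: [0.1, -0.8, -1.6]
opening: 0.069
```

View pics/d4.png

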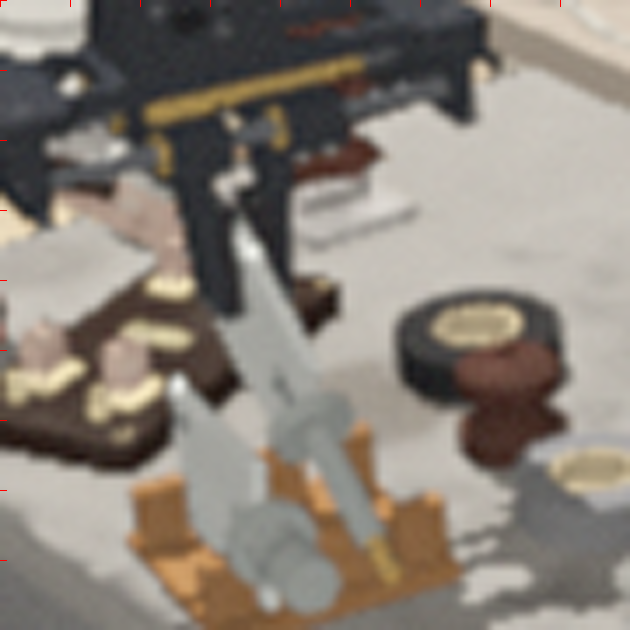

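```bash
python3 - <<'E'
from mf import *
s=r.get_state(); M=Rot.from_quat(s["eef_rot"]).as_matrix(); G=s["tool_pos"]-.011*M[:,1]
for t in(.1165,):
  x,e=mfit([("scene",t,0,(222.4,210.9)),("scene",.044,0,(199.2,199.1))],G,M); H,f,u=axis(G,M,x[1],x[2],x[0]); print(x,e.round(1).tolist(),H+f*.118,H+f*.098-u*.006)
E
```

```text
[28.6729 -0.0221  0.0165] [[-0.5, -0.3], [0.7, -0.2]] [0.4389 0.1283 0.022 ] [0.4424 0.1484 0.0263]
```

```bash
python3 -m inch '0 -15 0 0;0 -40 0 0;0 -70 -5 0;-5 -95 -25 -4;-10 -110 -45 -8;-15 -110 -65 -13;-22 -110 -85 -18;-22 -110 -97 -23.5;-22 -110 -97 -23.5;-22 -110 -97 -23.5' - 40; python3 go.py e; python3 raw.py e1 scene 120 165 90 110 7;
```

```text
clock: 14.4
tool_pos: [0.4206, 0.1503, 0.2028]
eef_rot: [-0.702, -0.083, 0.083, 0.702]
contact_force: [-0.6, -0.2, -2.5]
opening: 0.063
clock 14.8 G [0.4202 0.1503 0.2136] xyaw 13.657488898209438 F [-0.302   0.0249 -1.038 ] op 0.05942593650283802
('scene', 'gauge_handle') [161.8  198.1    0.81]
('scene', 'gauge_collar') [176.9  211.1    0.96]
('scene', 'feeler_tip') [175.6  210.     0.58]
('top', 'gauge_handle') [273.3  228.5    0.79]
('top', 'gauge_collar') [271.2  245.3    0.71]
('top', 'feeler_tip') [263.   272.4    0.59]
fit pitch,xg,zg [27.9915 -0.0224  0.0171] cost 24.7088086272384
```

View pics/e1.png

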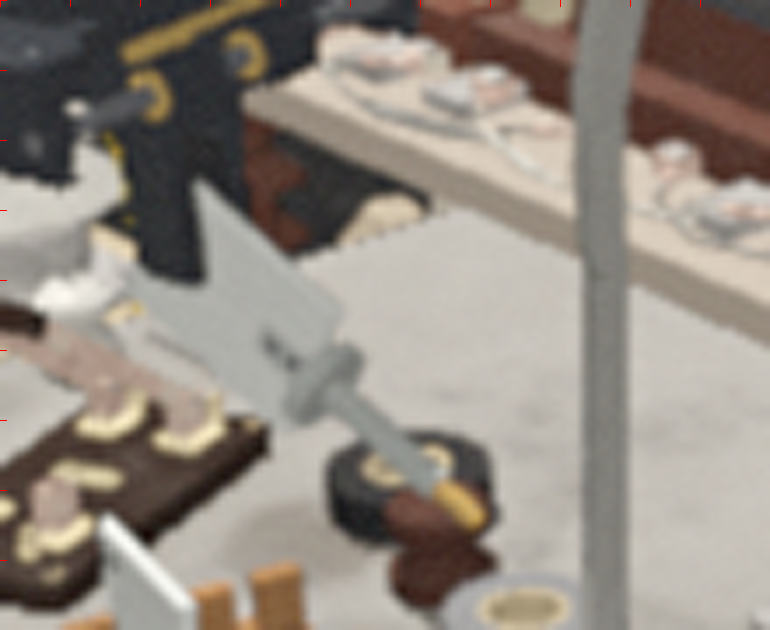

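View pics/e_top.png

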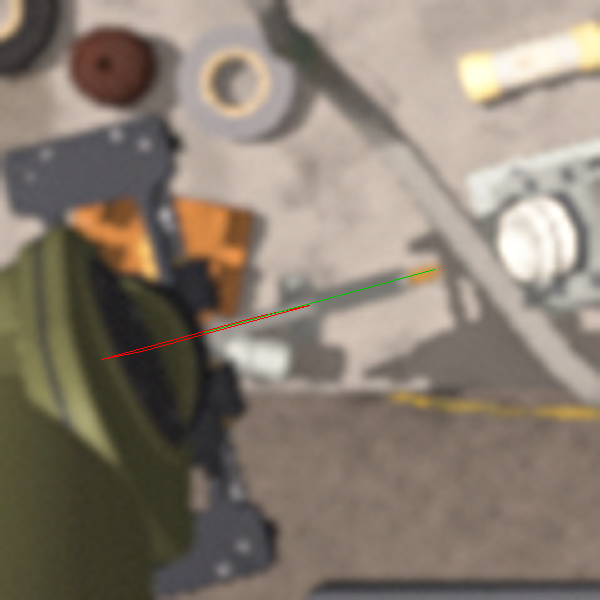

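```bash
python3 - <<'E'
from mf import *
s=r.get_state(); M=Rot.from_quat(s["eef_rot"]).as_matrix(); G=s["tool_pos"]-.011*M[:,1]
P=[("scene",.117,0,(193.8,233.8)),("scene",.044,0,(173.8,211.4)),("scene",.04,.03,(163.1,213.5)),("scene",.04,-.03,(178.8,205.2))]
for off in ([0,.7],[-.5,.7],[.5,.7]):
  for q in (P,P+[("top",.117,0,(263,272))]):
    x,e=mfit(q,G,M,off=np.array(off)); H,f,u=axis(G,M,x[1],x[2],x[0]); print(x,e.round(1).tolist(),H+f*.118)
E
```

```text
[28.1497 -0.0229  0.014 ] [[-0.6, -0.8], [-0.5, -0.8], [-0.0, -0.4], [2.2, 0.6]] [0.448  0.0358 0.1348]
[28.6591 -0.0225  0.0138] [[-0.4, -1.1], [-0.5, -1.0], [0.0, -0.5], [2.1, 0.3], [-1.5, 0.4]] [0.4477 0.0368 0.1341]
[28.5321 -0.0234  0.0145] [[-0.6, -0.8], [-0.6, -0.8], [-0.1, -0.3], [2.0, 0.6]] [0.4479 0.0361 0.1333]
[28.9973 -0.0231  0.0144] [[-0.4, -1.1], [-0.6, -1.0], [-0.0, -0.4], [1.9, 0.3], [-1.5, 0.3]] [0.4477 0.037  0.1327]
[27.7642 -0.0224  0.0135] [[-0.6, -0.7], [-0.4, -0.8], [0.0, -0.5], [2.4, 0.7]] [0.448  0.0355 0.1363]
[28.3174 -0.022   0.0133] [[-0.4, -1.1], [-0.4, -1.0], [0.1, -0.6], [2.3, 0.4], [-1.5, 0.5]] [0.4478 0.0366 0.1355]
```

```bash
cat > so.py <<'E'
import sys
from h import *
import cv2
m=np.array([float(v) for v in sys.argv[1:4]]); yw=np.radians(float(sys.argv[4]))
d=np.array([np.cos(yw)*np.cos(np.pi/6),np.sin(yw)*np.cos(np.pi/6),-.5]); s=np.array([-np.sin(yw),np.cos(yw),0]); u=np.cross(s,d); 
for c,r0,c0,h,w,sc in(("scene",195,230,60,60,10),("top",230,270,50,70,10)):
    f=cv2.imread(f"pics/{c}0.png"); im=cv2.resize(f[r0:r0+h,c0:c0+w],None,fx=sc,fy=sc,interpolation=cv2.INTER_CUBIC)
    off=np.array([0,.7]) if c=="scene" else np.zeros(2)
    Q=lambda X:tuple(int(v) for v in ((proj(c,X)+off-[r0,c0]+.5)[::-1]*sc))
    for rad,dep,col in((.02,0,(0,0,255)),(.013,0,(0,160,0)),(.008,.01,(255,0,0))):
        P=[Q(m+d*dep+rad*(np.cos(t)*s+np.sin(t)*u)) for t in np.linspace(0,6.283,40)]
        cv2.polylines(im,[np.array(P)],True,col,1)
    cv2.line(im,Q(m),Q(m+d*.1),(0,160,0),1)
    cv2.imwrite(f"pics/so_{c}.png",im)
E
python3 so.py .458 0 .08 -76.3
```

```text
(no output)
```

View pics/so_scene.png

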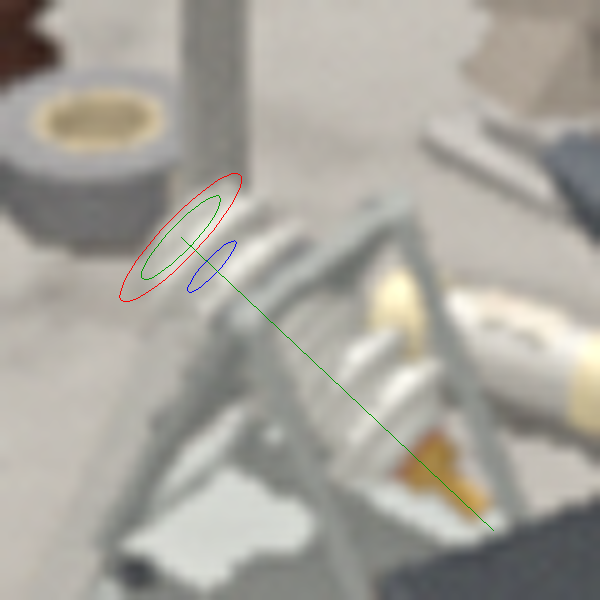

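View pics/so_top.png

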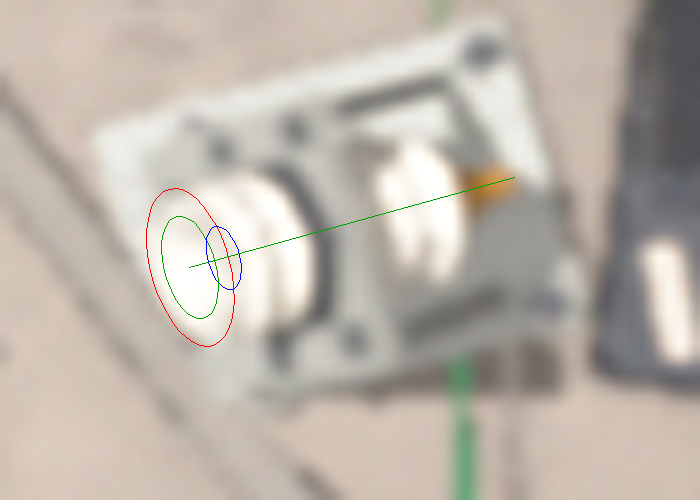

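```bash
python3 - <<'E'
import cv2,numpy as np
for c,r0,c0,h,w in(("scene",205,235,40,50),("top",235,275,40,50)):
    f=cv2.imread(f"pics/{c}0.png")[r0:r0+h,c0:c0+w].astype(float)
    lo,hi=(120,235) if c=="scene" else (190,256)
    im=np.clip((f-lo)/(hi-lo)*255,0,255).astype(np.uint8)
    cv2.imwrite(f"pics/sx_{c}.png",cv2.resize(im,None,fx=15,fy=15,interpolation=cv2.INTER_CUBIC))
E
```

```text
(no output)
```

View pics/sx_scene.png

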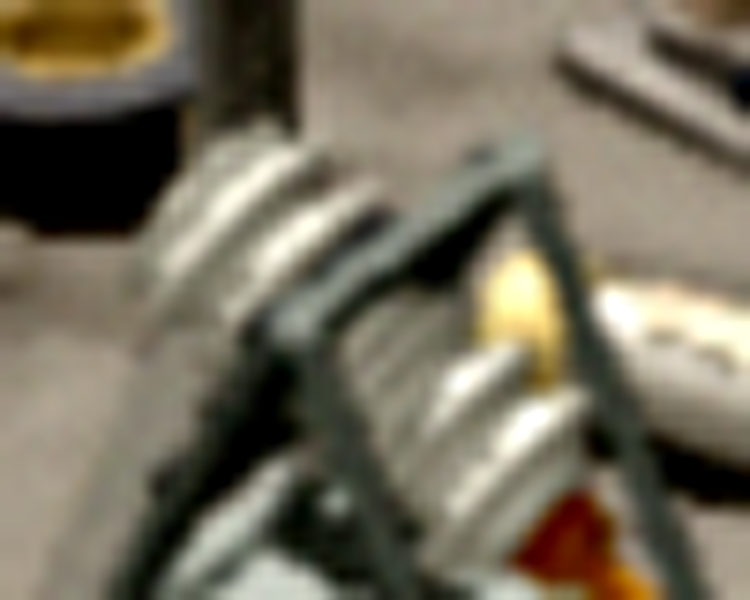

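View pics/sx_top.png

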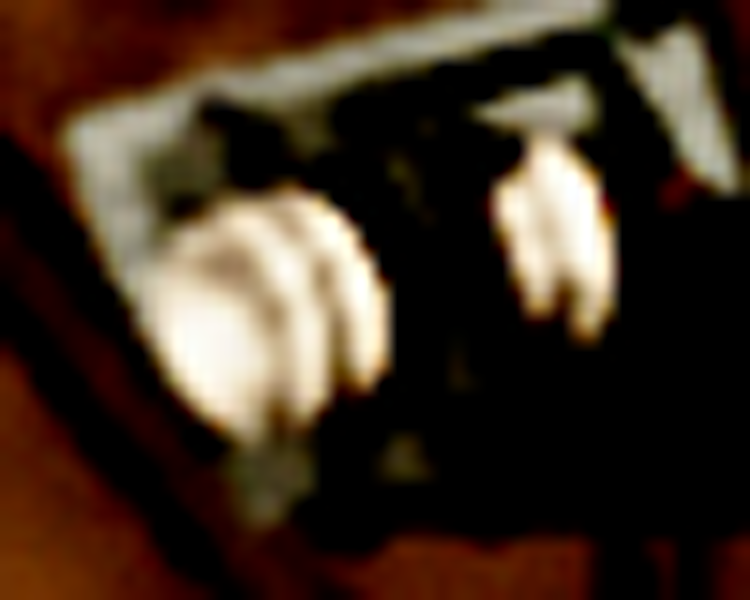

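```bash
cat > tgt.py <<'E'
from p import *
def tgt(out,xg=-.0225,zg=.0155,pitch=28.8,mouth=(.458,0,.08),yaw=-76.3,ref=.117,pr=True):
    s=r.get_state(); M=Rot.from_quat(s["eef_rot"]).as_matrix(); G=s["tool_pos"]-.011*M[:,1]
    y=np.radians(yaw); z=-np.array([np.cos(y)*np.cos(np.pi/6),np.sin(y)*np.cos(np.pi/6),-.5])
    H,f,u=axis(G,M,xg,zg,pitch)
    want=np.array(mouth)+z*out
    d=want-(H+f*ref)
    print("tip now",H+f*ref,"want",want,"tool shift mm",M.T@d*1000,"bore dir in tool",-(M.T@z),"fyaw",np.degrees(np.arctan2(f[1],f[0])))
if __name__=="__main__":
    for zg,p in((.0155,28.8),(.0168,28.8),(.014,28.5),(.0155,31)): tgt(.02,zg=zg,pitch=p)
E
python3 tgt.py
```

```text
tip now [0.4473 0.0386 0.1328] want [0.4539 0.0168 0.09  ] tool shift mm [  1.2909  42.8293 -22.729 ] bore dir in tool [ 0.0008  0.5    -0.866 ] fyaw -76.3548047211393
tip now [0.4471 0.0392 0.1317] want [0.4539 0.0168 0.09  ] tool shift mm [  1.2909  41.6901 -23.3553] bore dir in tool [ 0.0008  0.5    -0.866 ] fyaw -76.3548047211393
tip now [0.4476 0.0375 0.1348] want [0.4539 0.0168 0.09  ] tool shift mm [  1.2909  44.7496 -21.5918] bore dir in tool [ 0.0008  0.5    -0.866 ] fyaw -76.35476496867811
tip now [0.4465 0.0417 0.1285] want [0.4539 0.0168 0.09  ] tool shift mm [  1.2909  38.4828 -25.9149] bore dir in tool [ 0.0008  0.5    -0.866 ] fyaw -76.35510353083552
```

```bash
python3 -m inch '1 15 -8 0;1 30 -16 0;1 40 -22 0;1 42 -23 0;1 42 -23 0;1 42 -23 0'; cat > ov.py <<'E'
import sys
from mf import *
tag=sys.argv[1]; pitch=float(sys.argv[2]); xg,zg=map(float,sys.argv[3:5]); m=np.array([.458,0,.08]); yw=np.radians(-76.3)
d=np.array([np.cos(yw)*np.cos(np.pi/6),np.sin(yw)*np.cos(np.pi/6),-.5])
ims={c:r.snapshot(c)["frame"][...,::-1] for c in("scene","top")}
s=r.get_state(); M=Rot.from_quat(s["eef_rot"]).as_matrix(); G=s["tool_pos"]-.011*M[:,1]; H,f,u=axis(G,M,xg,zg,pitch)
print(G,s["clock"],s["contact_force"],"tip",H+f*.117)
for c,r0,c0,h,w,sc in(("scene",155,195,85,85,7),("top",225,215,70,110,7)):
    im=cv2.resize(ims[c][r0:r0+h,c0:c0+w],None,fx=sc,fy=sc,interpolation=cv2.INTER_CUBIC)
    off=np.array([0,.7]) if c=="scene" else np.zeros(2)
    Q=lambda X:tuple(int(v) for v in ((proj(c,X)+off-[r0,c0]+.5)[::-1]*sc))
    cv2.line(im,Q(m-d*.02),Q(m+d*.02),(0,0,255),1); cv2.circle(im,Q(m),3,(0,0,255),1)
    cv2.line(im,Q(H+f*.05),Q(H+f*.117),(0,200,0),1)
    cv2.imwrite(f"pics/{tag}_{c}.png",im)
E
python3 ov.py f 28.8 -.0225 .0155
```

```text
clock: 15.45
tool_pos: [0.4269, 0.1283, 0.1611]
eef_rot: [-0.702, -0.084, 0.084, 0.702]
contact_force: [-0.3, -0.3, -1.8]
opening: 0.065
[0.4269 0.1283 0.1722] 15.55 [ 0.2138 -0.3261 -1.5663] tip [0.4541 0.0169 0.0913]
```

View pics/f_scene.png

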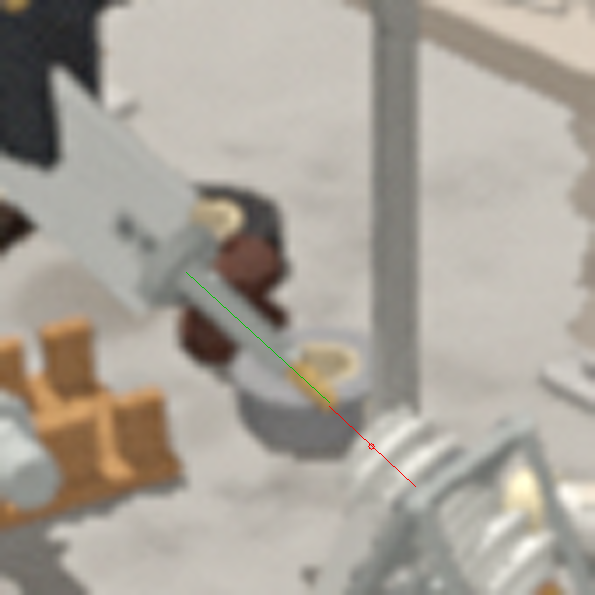

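View pics/f_top.png

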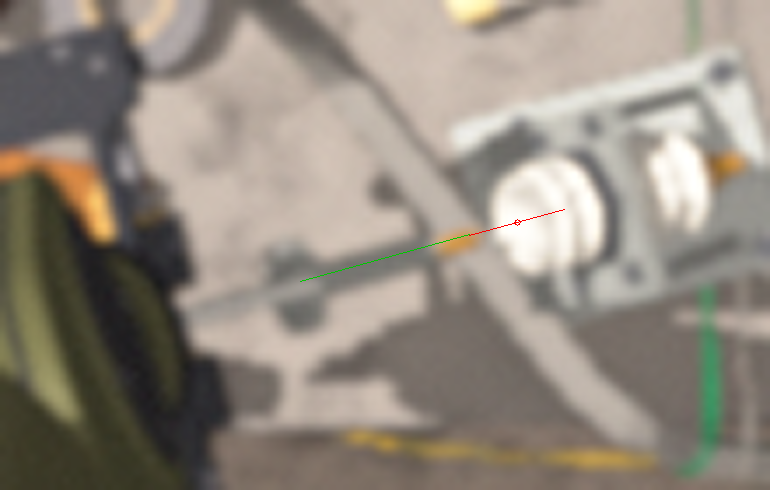

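```bash
python3 -m inch '1.5 3 -4 0;1.5 6 -9 0;1.5 8.5 -13 0;1.5 8.5 -13 0;1.5 8.5 -13 0';python3 ov.py g 29.5 -.0225 .0155
```

```text
clock: 16.05
tool_pos: [0.4311, 0.1153, 0.1521]
eef_rot: [-0.702, -0.084, 0.084, 0.702]
contact_force: [0.4, 0.6, -1.7]
opening: 0.064
[0.4312 0.1157 0.1632] 16.15 [ 0.5321  0.8832 -2.6303] tip [0.458  0.0051 0.081 ]
```

View pics/g_scene.png

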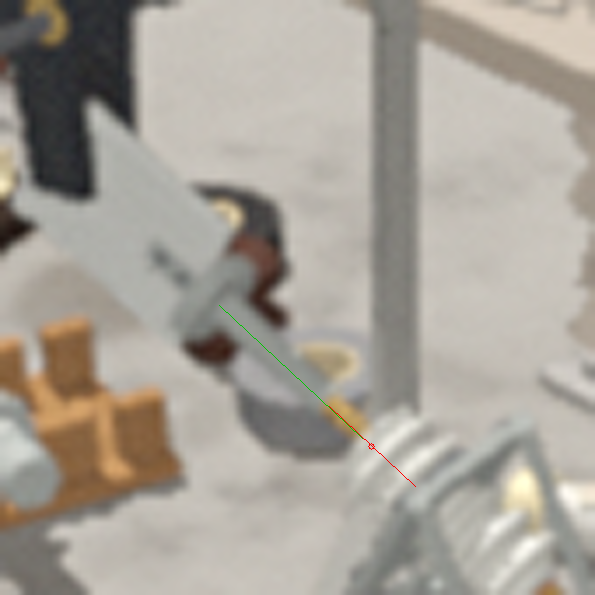

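View pics/g_top.png

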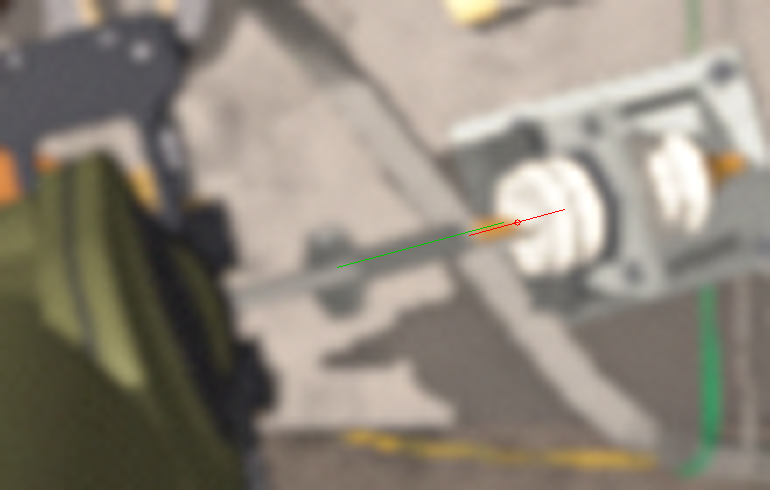

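```bash
python3 -m inch '0 3.7 -5 0;0 6.7 -10.5 0;0 9.2 -15 0;0 11.7 -19 0;0 11.7 -19 0';python3 ov.py g2 29.5 -.0225 .0155
```

```text
clock: 16.65
tool_pos: [0.4355, 0.0961, 0.1401]
eef_rot: [0.702, 0.083, -0.084, -0.702]
contact_force: [0.1, -0.7, -1.5]
opening: 0.065
[0.4356 0.0969 0.1514] 16.75 [-0.5057 -0.0331 -2.0019] tip [ 0.4624 -0.0136  0.0692]
```

View pics/g2_scene.png

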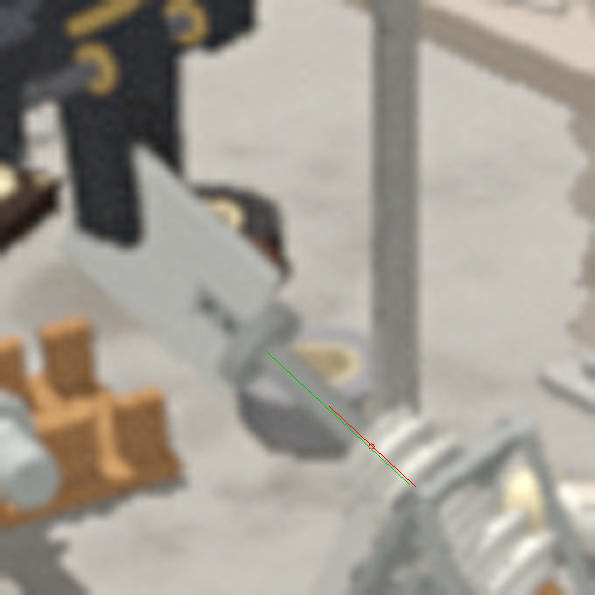

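View pics/g2_top.png

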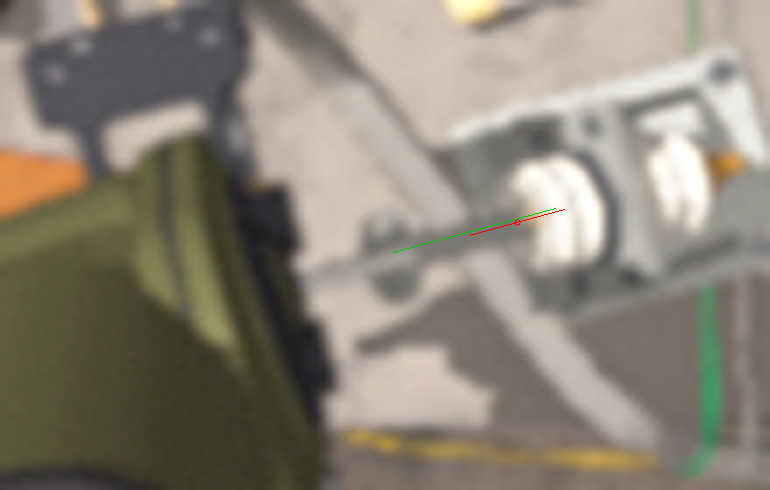

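```bash
python3 -m inch '0 3 -5 0;0 6 -10.5 0;0 9 -15.5 0;0 12 -21 0;0 15 -26 0;0 15 -26 0';python3 ov.py g3 29.5 -.0225 .0155
```

```text
clock: 17.35
tool_pos: [0.4417, 0.0707, 0.1251]
eef_rot: [0.702, 0.083, -0.084, -0.702]
contact_force: [-0.2, 0.3, -1.1]
opening: 0.067
[0.4417 0.0717 0.1364] 17.45 [ 0.7628  0.1896 -1.6682] tip [ 0.4685 -0.0389  0.0542]
```

View pics/g3_scene.png

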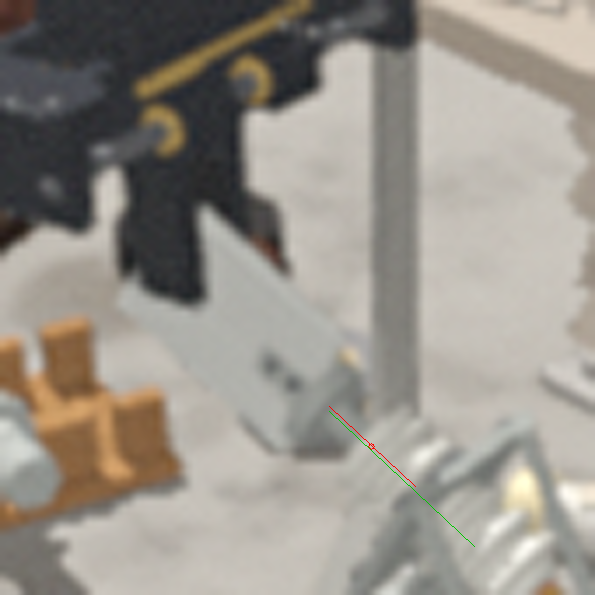

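View pics/g3_top.png

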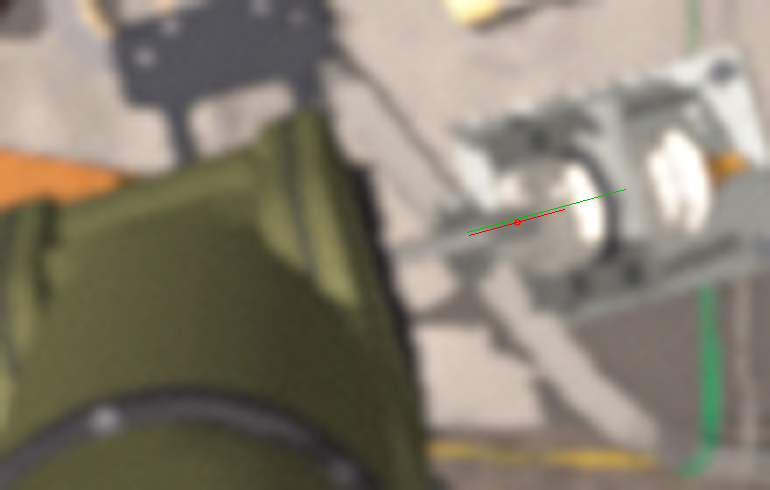

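```bash
python3 -m inch '0 2.5 -4.3 0;0 5 -8.6 0;0 7 -12 0;0 8 -14 0;0 8 -14 0'; python3 -m inch '0 1 -1.8 0;0 2 -3.5 0;0 2.5 -4.3 0;0 2.5 -4.3 0'; python3 -m inch '0 .5 -.9 0;0 1 -1.7 0;0 1 -1.7 0'
```

```text
clock: 17.95
tool_pos: [0.4451, 0.0579, 0.1174]
eef_rot: [-0.702, -0.084, 0.084, 0.702]
contact_force: [0.5, 0.8, -0.7]
opening: 0.064
clock: 18.35
tool_pos: [0.4455, 0.057, 0.116]
eef_rot: [-0.701, -0.085, 0.085, 0.703]
contact_force: [-4.9, 9.8, 14.6]
opening: 0.066
clock: 18.65
tool_pos: [0.4454, 0.0572, 0.1154]
eef_rot: [-0.7, -0.086, 0.086, 0.704]
contact_force: [-6.8, 13.3, 20.5]
opening: 0.066
```

```bash
python3 raw.py i1 scene 185 215 60 70 11; python3 raw.py i2 top 235 250 50 70 11
```

```text
(no output)
```

View pics/i1.png

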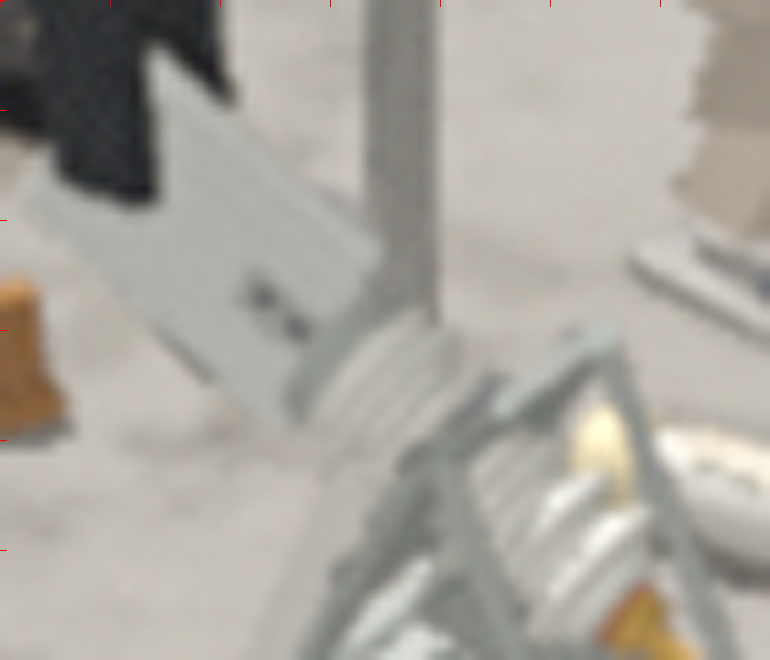

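View pics/i2.png

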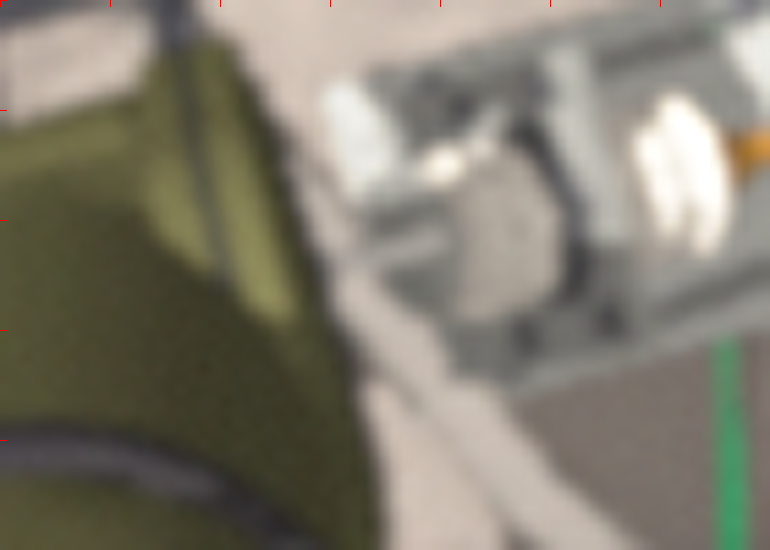

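```bash
python3 -m inch '0 -.6 -1 0;0 -1.2 -1.9 0;0 -1.2 -1.9 0;0 -1.2 -1.9 0'; python3 ov.py j 30 -.0225 .0155; python3 raw.py j1 scene 185 215 60 70 11
```

```text
clock: 19.15
tool_pos: [0.4455, 0.0565, 0.1162]
eef_rot: [-0.699, -0.086, 0.087, 0.704]
contact_force: [-8.1, 16.5, 15.2]
opening: 0.066
[0.4455 0.0564 0.1272] 19.25 [-6.8958 17.0051 15.5622] tip [ 0.4729 -0.0527  0.0432]
```

View pics/j1.png

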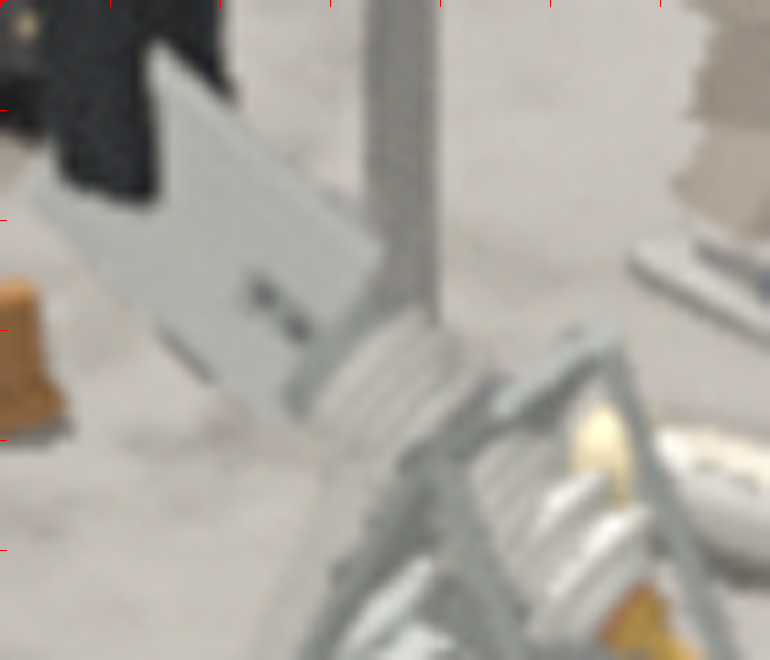

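```bash
python3 -m inch '0 0 -1.2 0;0 .1 -2.2 0;0 .1 -2.2 0;0 .1 -2.2 0'; python3 raw.py k1 scene 185 215 60 70 11
```

```text
clock: 19.7
tool_pos: [0.4455, 0.0563, 0.1163]
eef_rot: [-0.698, -0.087, 0.088, 0.705]
contact_force: [-9.5, 20.6, 19.4]
opening: 0.063
```

View pics/k1.png

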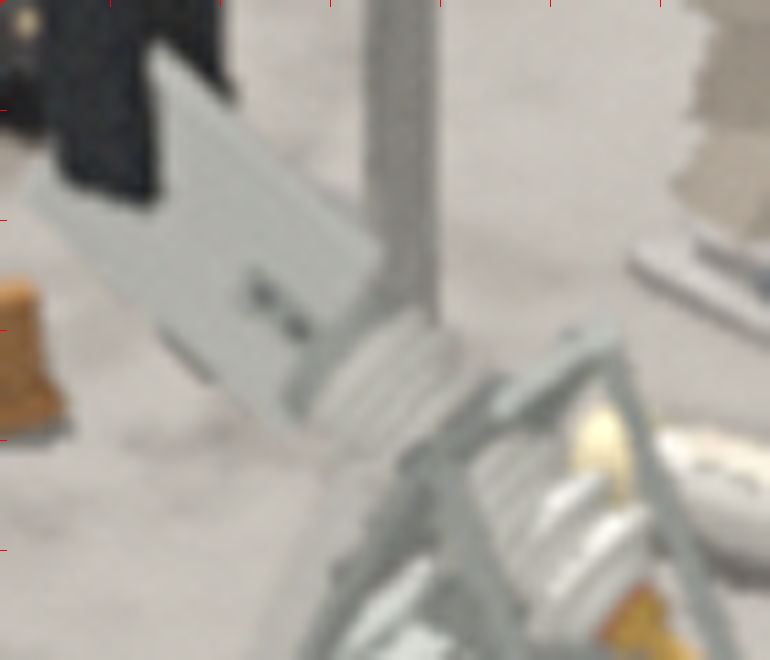

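```bash
python3 -m inch '0 -1.5 2.6 0;0 -3 5.2 0;0 -3 5.2 0'; python3 -m inch '0 -2 3.5 0;0 -4 7 0;0 -4 7 0'
```

```text
clock: 20.05
tool_pos: [0.4458, 0.0554, 0.1183]
eef_rot: [-0.701, -0.085, 0.085, 0.703]
contact_force: [-2.9, 7.1, 2.4]
opening: 0.066
clock: 20.35
tool_pos: [0.4445, 0.0603, 0.1221]
eef_rot: [0.702, 0.084, -0.084, -0.702]
contact_force: [-0.1, 0.9, -3.5]
opening: 0.066
```

```bash
python3 -m inch '0 -4 7 0;0 -8 14 0;0 -13 22 0;0 -18 31 0;0 -23 40 0;0 -28 48.5 0;0 -33 57 0;0 -38 66 0;0 -43 75 0;0 -48 83 0'; python3 -m inch '0 -10 5 0;0 -20 5 0;0 -20 5 0'; python3 raw.py l1 scene 130 175 90 110 7; python3 raw.py l2 top 230 200 70 110 7
```

```text
clock: 21.35
tool_pos: [0.4248, 0.1417, 0.1705]
eef_rot: [-0.702, -0.084, 0.084, 0.702]
contact_force: [-0.8, -0.5, -1.8]
opening: 0.058
clock: 21.65
tool_pos: [0.4247, 0.1458, 0.1915]
eef_rot: [-0.702, -0.085, 0.083, 0.702]
contact_force: [0.5, -0.8, -2.1]
opening: 0.063
```

View pics/l1.png

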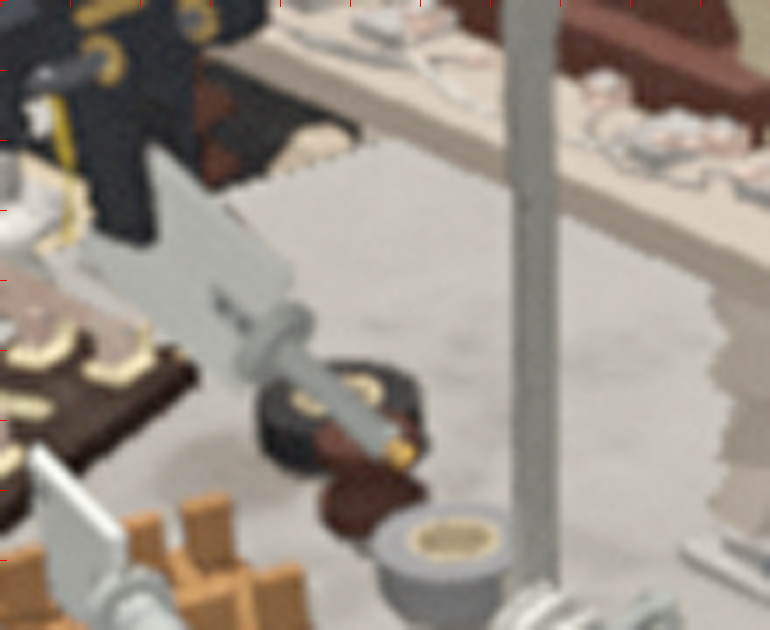

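View pics/l2.png

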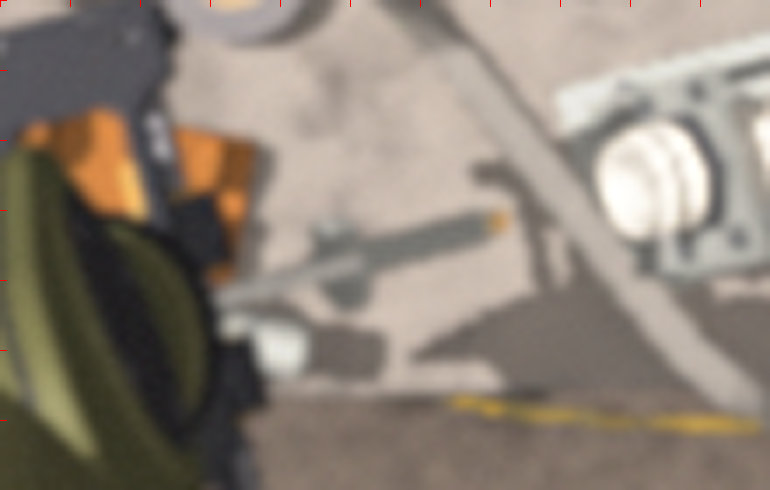

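```bash
python3 -m inch '6 0 6 5;12 0 12 10;18 0 17 15;24 0 22 20;30 0 28 23.6;30 25 28 23.6;30 50 28 23.6;30 60 28 23.6;30 60 28 23.6;30 60 28 23.6' - 30; python3 raw.py m1 scene 130 155 90 110 7; python3 raw.py m2 top 230 180 70 110 7; python3 -m inch '0 0 0 0'
```

```text
clock: 22.75
tool_pos: [0.4467, 0.1798, 0.1304]
eef_rot: [-0.704, 0.062, -0.062, 0.704]
contact_force: [0.2, -0.1, -1.5]
opening: 0.065
clock: 22.95
tool_pos: [0.4469, 0.1802, 0.1309]
eef_rot: [-0.704, 0.061, -0.062, 0.705]
contact_force: [-0.3, -0.2, -2.5]
opening: 0.07
```

View pics/m1.png

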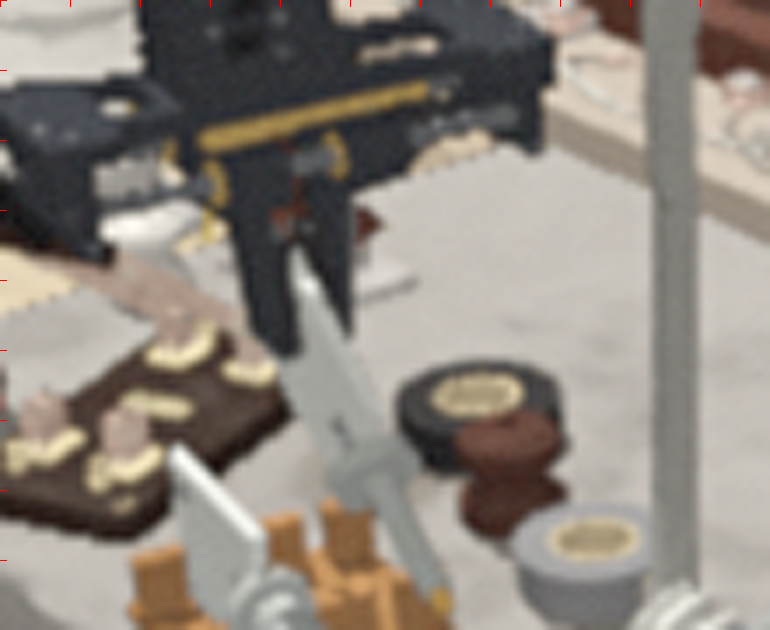

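View pics/m2.png

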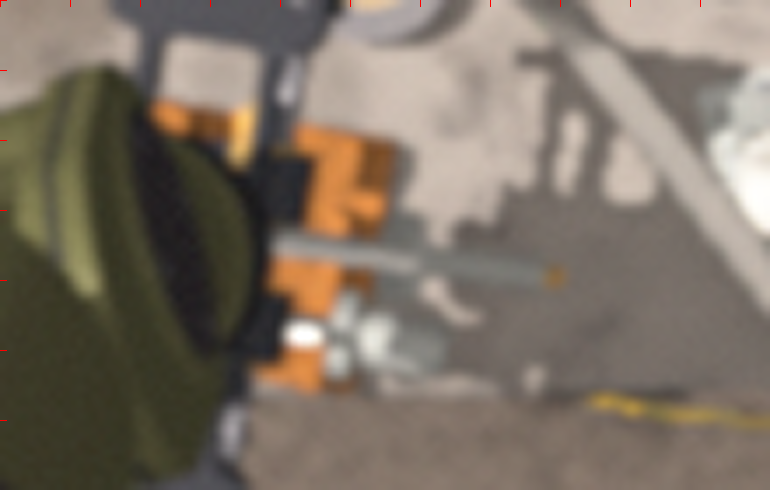

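```bash
python3 -m inch '0 15 0 0;0 30 0 0;0 38 0 0;0 42 4 0;0 46 10 0;0 49 13 0;0 51 17 0;0 51 17 0' - 25; python3 raw.py n1 scene 140 155 90 110 7
```

```text
clock: 23.75
tool_pos: [0.4493, 0.1971, 0.0791]
eef_rot: [0.704, -0.061, 0.061, -0.704]
contact_force: [-1.2, -2.4, 1.9]
opening: 0.063
```

View pics/n1.png

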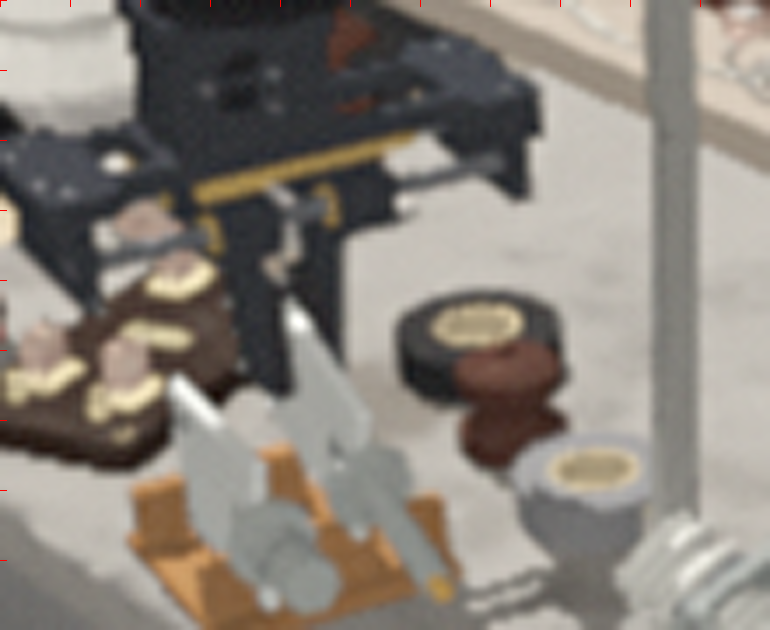

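```bash
python3 -m inch '0 3 4 0;0 7 8 0;0 10 11 0;0 13 14 0;0 13 14 0' ; python3 raw.py n2 scene 140 155 90 110 7
```

```text
clock: 24.3
tool_pos: [0.4518, 0.2104, 0.0662]
eef_rot: [0.705, -0.062, 0.062, -0.704]
contact_force: [-1.1, -4.3, 6.4]
opening: 0.067
```

View pics/n2.png

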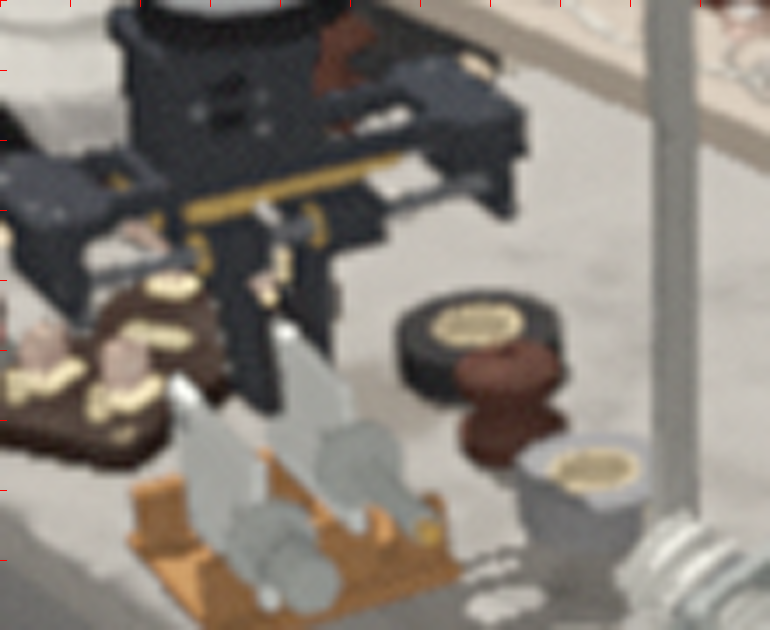

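```bash
python3 -m inch '0 1 .5 0;0 2 1 0;0 2 1 0' ; python3 -m inch '0 1 0 0;0 2 0 0;0 2 0 0'
```

```text
clock: 24.65
tool_pos: [0.4519, 0.2104, 0.0659]
eef_rot: [0.705, -0.062, 0.062, -0.704]
contact_force: [-4.2, -5.6, 26.6]
opening: 0.062
clock: 24.95
tool_pos: [0.452, 0.2109, 0.0649]
eef_rot: [-0.704, 0.061, -0.062, 0.705]
contact_force: [-4.8, -6.7, 35.9]
opening: 0.069
```

```bash
python3 -m inch '0 0 0 0;0 -2 0 0;0 -4 0 0;0 -4 0 0' - 55; python3 -m inch '0 -10 0 0;0 -30 0 0;0 -60 0 0;-5 -95 -5 0;-10 -130 -10 0;-20 -160 -20 0;-30 -185 -30 0;-30 -190 -30 0;-30 -190 -30 0;-30 -190 -30 0'; python3 go.py z; python3 raw.py z1 scene 100 165 90 110 7
```

```text
clock: 25.35
tool_pos: [0.4526, 0.2131, 0.066]
eef_rot: [-0.704, 0.06, -0.061, 0.705]
contact_force: [0.3, 0.4, -1.8]
opening: 0.064
clock: 26.35
tool_pos: [0.4173, 0.1878, 0.2552]
eef_rot: [0.705, -0.061, 0.061, -0.704]
contact_force: [0.2, 1.0, -1.9]
opening: 0.061
clock 26.75 G [0.4171 0.1871 0.2667] xyaw -9.966389871967047 F [ 1.1744 -0.0411 -1.8666] op 0.06388147311177064
('scene', 'gauge_handle') [135.9  184.4    0.66]
('scene', 'gauge_collar') [143.6  190.5    0.76]
('top', 'gauge_handle') [283.8  207.2    0.92]
('top', 'gauge_collar') [283.8  232.1    0.62]
('top', 'feeler_tip') [281.6  210.3    0.46]
fit pitch,xg,zg [ 5.8267 -0.0207  0.0165] cost 28.042080117477497
```

View pics/z1.png

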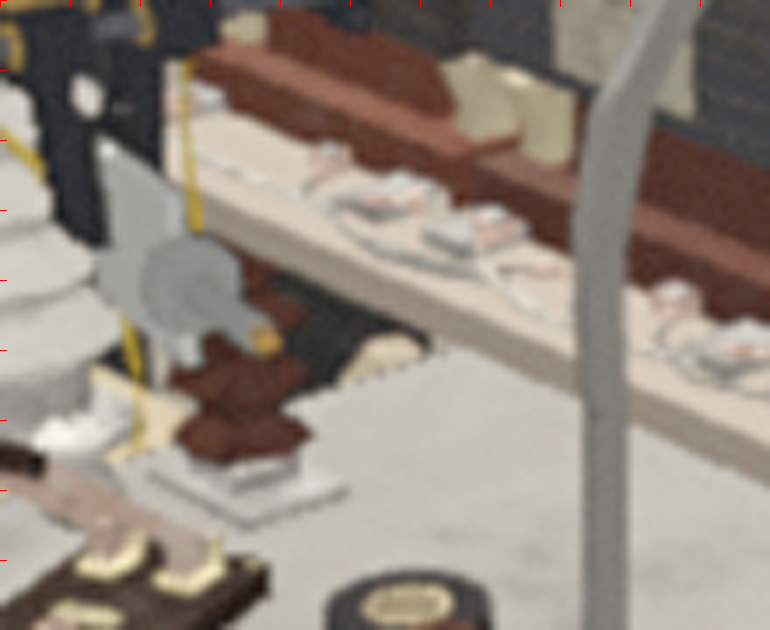

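View pics/z_top.png

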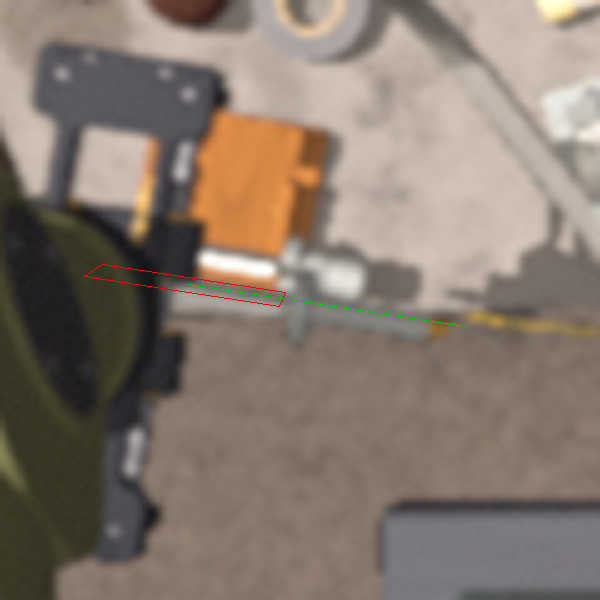

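```bash
python3 raw.py z3 scene 105 170 60 50 13; python3 raw.py z4 top 255 195 50 80 10
```

```text
(no output)
```

View pics/z3.png

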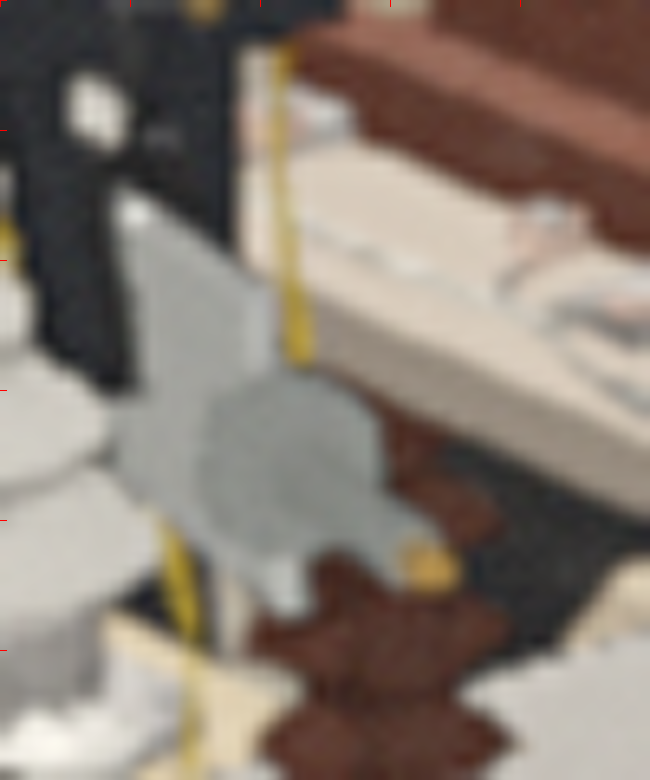

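View pics/z4.png

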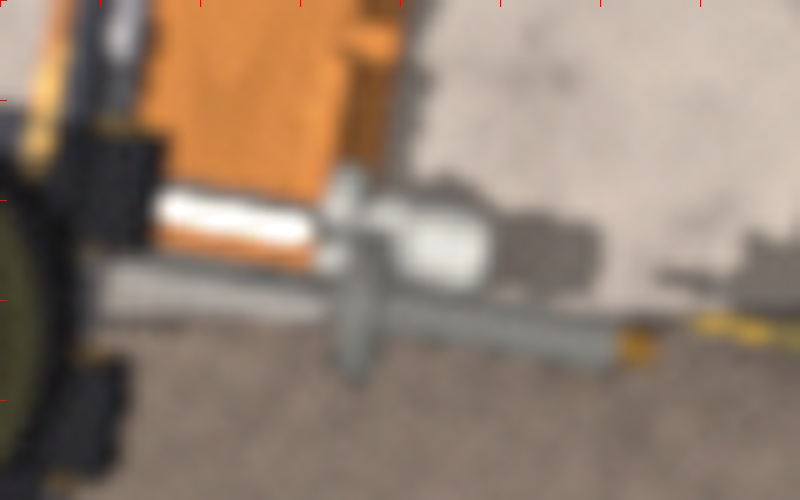

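```bash
python3 - <<'E'
from p import *
s=r.get_state(); M=Rot.from_quat(s["eef_rot"]).as_matrix(); G=s["tool_pos"]-.011*M[:,1]; print(G,s["clock"])
P=[("scene",.106,0,(148,203.3)),("scene",.048,0,(140.8,193.2)),("scene",.04,.03,(125.7,190.1)),("scene",.04,-.03,(151.4,191.8)),("top",.106,0,(255+34.7-.5,195+65.2-.5)),("top",.044,0,(255+31-.5,195+35.8-.5))]
off=np.array([0,.7])
def res(p):
    H,f,u=axis(G,M,p[1],p[2],p[0]); H=H+M[:,0]*p[3]; f=f+M[:,0]*p[4]; e=[]
    for c,a,b,rc in P: e+=list(proj(c,H+f*a+u*b)+(off if c=="scene" else 0)-np.array(rc))
    return e+[(p[1]+.022)/.004,(p[2]-.016)/.004,p[3]/.002,p[4]/.02]
o=least_squares(res,[0,-.022,.016,0,0],x_scale=[5,.003,.003,.003,.03]); print(o.x,np.round(o.fun[:-4].reshape(-1,2),1).tolist())
J=o.jac; C=np.linalg.inv(J.T@J); print("sd",np.sqrt(np.diag(C)))
# vertical edge slope test
H,f,u=axis(G,M,-.022,.016,0)
for p in(-3,0,3,6):
    H,f,u=axis(G,M,-.022,.016,p); a=proj("scene",H+.04*f+.03*u);b=proj("scene",H+.04*f-.03*u); c=proj("scene",H+.106*f);d=proj("scene",H+.048*f); t=proj("scene",H-.01*f+.03*u);t2=proj("scene",H+.04*f+.03*u)
    print(p,"edge",b-a,"rod",c-d,np.round((c-d)[0]/(c-d)[1],3),"top edge",np.round((t2-t)[0]/(t2-t)[1],3))
E
```

```text
[0.4172 0.1872 0.267 ] 26.9
[-0.8548 -0.0232  0.0138 -0.0006  0.0006] [[-0.1, -0.0], [-0.6, -0.7], [0.7, -0.4], [0.2, 0.7], [0.2, -0.1], [-0.9, 0.1]]
sd [1.761  0.0014 0.0026 0.0012 0.0149]
-3 edge [25.4527  3.2207] rod [ 6.7296 10.6279] 0.633 top edge 0.586
0 edge [24.9936  2.6646] rod [ 8.0983 10.7467] 0.754 top edge 0.71
3 edge [24.4616  2.1039] rod [ 9.4276 10.8314] 0.87 top edge 0.829
6 edge [23.8591  1.5404] rod [10.7134 10.8823] 0.984 top edge 0.946
```

```bash
python3 -m inch '0 0 0 0;0 0 0 0;0 0 0 0;0 0 0 0;0 0 0 0'; python3 raw.py y1 scene 100 120 180 240 3; python3 raw.py y2 top 180 120 120 240 3; python3 - <<'E'
from plant import r
import numpy as np
r.snapshot("top")
for n in ["tape_grey","fuse_1","knob_insulator","tape_black","pliers_blue","plug_handle"]:
    print(n,[(round(x["p"],2),np.round(x["centre"],1)) for x in r.tip_of("top",n)[:1]])
E
```

```text
clock: 27.4
tool_pos: [0.4172, 0.1872, 0.2561]
eef_rot: [-0.704, 0.061, -0.061, 0.704]
contact_force: [-0.6, 0.2, -2.1]
opening: 0.059
tape_grey [(0.8, array([223.8, 235.2]))]
fuse_1 [(0.6, array([217.8, 290.4]))]
knob_insulator [(0.54, array([222.3, 209. ]))]
tape_black [(0.58, array([209.9, 183.9]))]
pliers_blue [(0.85, array([247.7, 416. ]))]
plug_handle [(0.62, array([270.9, 213.8]))]
```

View pics/y1.png

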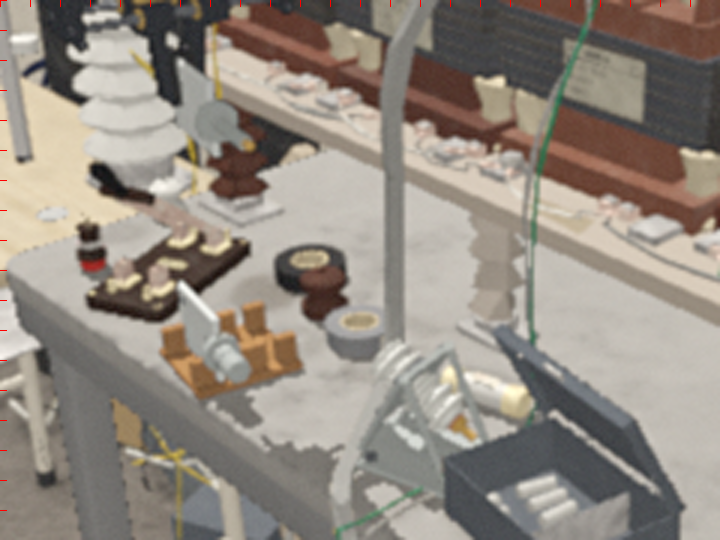

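View pics/y2.png

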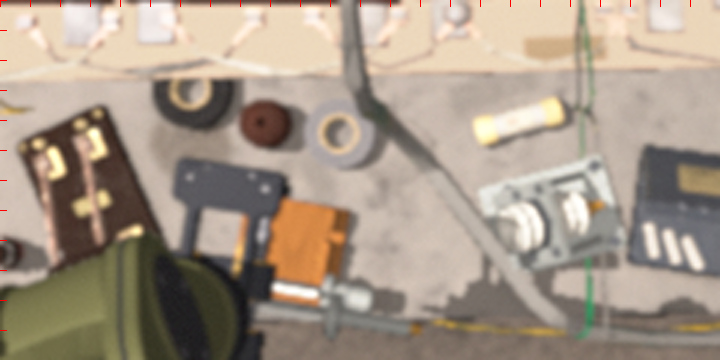

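```bash
python3 -c "
from plant import r
r.finish_job()"
```

```text
the job is handed in; nothing more can be done
```

The depth check is done and the job was handed in at about 27.5 s of the 48 s. The gauge is held still in the gripper with its pin pushed back and readable.

**How it went**
- The moves allow no tilt of the gripper, so I let the lifted gauge droop in a loosened grip. I then set it to about 30° by resting its stem on a rack comb. The pin touched nothing in that step.
- I pushed the gauge into the socket until its collar stopped against the mouth. The wrist force was about 30 N there, and it moved no further when I pushed harder.
- I drew it out along the bore, pressed its plate flat on the rack combs to level it, tightened the grip to 55 N and lifted it clear.

**Last checks**
- **Pin:** about 8.4 mm shows, measured against the 50 mm stem in the picture. About 8 mm is expected.
- **Height:** the rod is about 25 cm above the desk, and the gauge is clear of everything.
- **Level:** my fit to the picture gave −0.9° ± 1.8°. The slope of the plate's top edge suggested 1–3° nose-up, and an automatic fit gave +5.8° but fitted poorly (it mistook the tip). I relied on the press flat on both combs, which stopped hard at about 36 N.
- **Seating:** my position estimate put the collar about 3 mm short of the mouth. The pictures and the hard stop show it seated, so I put the difference down to error in the estimated grip position.
- **Other things:** the plug gauge is still in its slot. The tapes, knob insulator, fuse and pliers look unmoved.

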